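# Plug the water filter's bleed port with tongs

### The job

Use the sprung tongs to take the clean stopper with the slim round stem from the drip rack and press it fully home in the port on top of the water filter, setting it with a firm push of about 12 N held for a moment: the sprung block then gives a few mm, but must never be driven onto its stop (about 18 N). Then stand the tongs back in their stand; do not touch the stopper with the gripper itself, and leave the other caps, the jar and the bottle where they are.

Things in the scene. Friction and masses are not known exactly. Their poses are not given: they have to be found in the camera images.
- tongs: steel sprung tongs, upright, bow on top, 101 mm tall, 90 g. Origin midway between the tip ends (bottom), z up, jaws at +y and -y closing along y. Jaw: flat grip plate 22 mm wide (x) from 38 to 84 mm up, hinged 98 mm up; below 36 mm at most 17 mm wide, spread 54 mm over all in y when free. Above the plates a slim neck and bow, 22 x 22 mm. Tips V-shaped, 12 mm tall, about 30 mm apart when free
- tongs_grip (a point): where to grip: on the tongs' centre line, 64 mm above the tip ends, squeezing along their y. Outer width here 47 mm free, 38 mm closed on the stopper's stem. Spring force per jaw about 4 N to begin, 7 N at 44 mm, 14 N at 38 mm: held at about 44 mm the tongs stay in the gripper with their tips some 20 mm apart, squeezed further the tips close
- stand: black plastic tongs stand fixed to the table: base 90 x 120 x 6 mm, on it an open pocket 22 mm (x) by 62 mm (y) inside, walls 4 mm thick, rim 36 mm above the table. The tongs stand in it, their x and y along the stand's (or turned half round). Origin on the table under the pocket's centre
- stand_in (a point): centre of the pocket's floor, 6 mm above the table; tongs standing here have their origin within 1 mm of its level
- rack: white drip rack fixed to the table, a plate 70 x 180 mm whose top is 48 mm above the table, with three 24 mm holes in a row along its y at -58, 0 and +58 mm; the stopper and the two caps hang in the holes in any order. Origin on the table under its centre
- rack_top (a point): centre of the rack plate's top face, 48 mm above the table
- plug: the stopper: grey plastic, round, about 40 g. Flange 34 mm across, 4 mm thick; origin at the centre of its underside, z up. Above it a slim 12 mm round stem, top 20 mm above the origin. Below it a 14 mm shank to -13 mm, then a bulge of 18.4 mm diameter (-16 to -18 mm) tapering to a 12 mm foot at -30 mm. The tongs' tips may rest on the flange to push
- cap_low: bystander in the rack: grey cap with the same flange but a low wide knob (24 mm diameter, top 9 mm above the flange's underside). Origin at the centre of the flange's underside
- cap_square: bystander in the rack: grey cap with the same flange but a square head (20 x 20 mm, top 12 mm above the flange's underside). Origin at the centre of the flange's underside
- filter: short white water filter canister fixed to the table, 100 mm in diameter with two short side pipes reaching 72 mm from its axis, and a white square block 58 x 58 mm on top. Origin on the table under its axis
- port_mouth (a point): centre of the round 20.4 mm port in the block's flat top, level with that top (105 mm above the table at rest), rides with the block; z up. Fully home the stopper's flange lies flat here, its origin at this point. A light sprung clip 14 mm inside rubs on the tapered foot and bulge over the last 10 mm (a few newtons, at most about 8) and holds the stopper in
- port (a joint): how far the sprung block is pressed down (m): 0 at rest, stop at 0.005. About 1 N to start, then 3.5 N per mm: 12 N presses it 3.1 mm, 17.5 N 4.7 mm. Set the stopper with 9 N (2.3 mm) at the least, for half a second, and stay under 17 N. Springs up again when let go
- jar: bystander: amber jar with a black lid, 70 mm in diameter, 90 mm tall, origin under its centre
- bottle: bystander: clear bottle with a white cap, 60 mm in diameter, 150 mm tall, origin under its centre
There are look-alikes about, which are no part of the job. What is shaped like the filter but brown or yellow is not meant.

How it is judged:
By the outcome, as a careful person would: the job done as asked, in the order asked, and still so for the second after the job is handed in, with the robot touching nothing.
It also fails if it takes over 64 s, if anything falls off the work surface, if the arm or the gripper's body presses on something with over 40 N, if the wrist force passes 120 N, or if a joint passes its speed limit or range.

### The arm

A 7-joint arm with a two-finger parallel gripper is mounted at the origin on the work surface. World frame = base frame: x ahead of the robot, y to its left, z up, the work surface at z = 0. Lengths are in m, angles in degrees, forces in N, time in s.
With the tool pointing down it reaches from about 0.4 to 0.85 m from the base axis. Payload 6.9 kg.
Tool frame: the origin (TCP) lies at the very end of the fingers, on their centre line; the grasp point (between the pads) lies 19 mm behind it; z points along the fingers, y is the direction in which the jaws open and shut (so a half turn about z gives the same grasp; the last joint's range is limited). The gripper opens to 85 mm and grips with 20 to 120 N. Pads are 22 mm wide; open, the fingers measure 114 mm over their backs; the gripper's body (76 mm by 85 mm) begins 54 mm behind the grasp point. The pads swing forward as they close: fully open they stand 13 mm farther back than shut.
Start: joints at [78.982, 29.078, -13.613, 85.955, 7.202, 65.827, -8.869], TCP at [0.183, -0.597, 0.21] pointing down, gripper open.
Joint ranges: [-176.47, 176.47], [-13.61, 117.27], [-81.72, 77.17], [0.22, 143.17], [-87.28, 267.28], [10, 112.55], [-165.47, 165.47]. Speed limits (degrees/s): [136.94, 136.94, 180, 180, 180, 180, 180].

### API

Orientations are given as a 3x3 rotation matrix whose columns are the frame's x, y, z axes.
In Python, from cell import env gives the robot as it stands.
- The arm moves only by the tool carry_out, never from a script. Its argument "motion" is a list of rows, each a list of 3 entries, a list of its own where there are three numbers: the closure, from -1 (fully open) to 1 (shut), then the shift along the tool's x, y, z normalised to -1 to 1, where 1 is 0.03 m, then the turn about the tool's z normalised to -1 to 1, where 1 is 4 degrees. A call has 1 to 8 rows; each row shifts and turns the commanded pose from where the row before left it, along the tool's axes as they then stand; what a row does not reach is not made up. A row lasts 1/10 s, in which the tool goes at most 50 mm and 8.59 degrees, less where a joint would pass 70% of its speed; a pose out of reach is approached as far as the arm can. A call with a number of a shift or a turn outside -1 to 1 is refused whole. A call with a gripper value outside its range is refused whole. The fingers move at their own pace and stop on an object; "grip_force" is the grip in N (left out, the last holds). Time passes only in rows, so rows that do not move let the fingers close. It gives the time, the measured TCP pose, the force and the opening at its end, in the units of the state.
- env.observe(): the state, without advancing time (a new reading comes with each control period).
- env.camera(name): name is "scene" or "side" or "wrist"; returns the picture (384x512x3 uint8, red, green, blue); there is no depth.
- env.camera_model(name): a dict with "intrinsics" (3x3 intrinsics, pixels), "world_from_camera" (4x4, takes a point from camera to world coordinates). Camera axes: x right, y down, z forward; pixel columns grow to the right and rows downward; lengths in m; the calibration is good to about 2 mm. A picture is of the moment at which its call begins: read the wrist's pose just before it. camera_model takes no time and is no camera call; for the wrist camera it gives the pose at the moment of the call.
- env.close_job(): hands the job in, once; it reports no verdict.
The state is a dict: "time": time; "joint_pos": joint angles; "dq": joint speeds; "effort": joint torques, N m; "tool_pos": TCP position; "ee_rot": TCP orientation; "force": force on the tool from outside, world axes, zero at the start; "ft_torque": the same for the moment, N m; "grip_width": opening from 0.0 (shut) to 1.0 (fully open).
Only numpy, scipy, OpenCV 4.12 (cv2) and the standard library are available. Lean on these libraries where they do the work, as an engineer would, in place of code of your own. Each camera call takes 0.05 s, during which the arm holds its last target.

## Working session

There is one attempt and no reset: what is moved stays moved. The work goes in short steps, Python scripts to look and compute and a tool call to move; the robot and the scene stay as the last step left them, time stands still between calls to the robot, and variables do not carry over. Pictures are saved under pics/ and viewed, and the job is handed in when it is done.

Besides the shell and the picture viewer there is one more tool, called after "Call:" as name([rows], argument=value, ...), one row to a line, values as JSON. carry_out: Moves the arm, as the interface text tells. Scaled input: -1 to 1 covers 0.03 m each way for a shift and 4 degrees each way for a turn. Its arguments: {"type":"object","properties":{"motion":{"type":"array"},"grip_force":{"type":"number"}},"required":["motion"]}

```bash
ls; mkdir -p pics; python3 - <<'E'
from cell import env
import cv2,numpy as np
o=env.observe(); print(o)
for n in ("scene","side","wrist"):
    m=env.camera_model(n); im=env.camera(n); cv2.imwrite(f"pics/{n}0.png",cv2.cvtColor(im,cv2.COLOR_RGB2BGR)); print(n,m)
E
```

```text
pics
{'time': 0.0, 'joint_pos': array([ 78.98183144,  29.12345644, -13.60939178,  86.0078035 ,
         7.20180313,  65.82606023,  -8.87066093]), 'dq': array([-0.04720333,  0.02757967, -0.01001313,  0.03113331, -0.00521414,
        0.06178695,  0.064859  ]), 'effort': array([-4.47482635e-04, -6.20600080e+01, -2.18682200e+00, -2.49652648e+01,
        1.25320401e-02,  1.19069737e-02, -1.85710246e-05]), 'tool_pos': array([ 0.18316335, -0.59700914,  0.20965785]), 'ee_rot': array([[ 9.55984821e-01,  2.93415646e-01, -5.30617076e-04],
       [ 2.93416124e-01, -9.55983421e-01,  1.63596416e-03],
       [-2.72436469e-05, -1.71964851e-03, -9.99998521e-01]]), 'force': array([0.19847821, 0.05600146, 0.00592518]), 'ft_torque': array([ 0.01233269, -0.03490117,  0.03780496]), 'grip_width': 1.000407132753232}
scene {'intrinsics': array([[456.15908104,   0.        , 248.77924861],
       [  0.        , 456.15908104, 184.5955926 ],
       [  0.        ,   0.        ,   1.        ]]), 'world_from_camera': array([[ 0.8435215 ,  0.31058906, -0.43818481,  0.97153034],
       [ 0.53682803, -0.46180479,  0.7
[... 331 characters left out ...]
om_camera': array([[ 0.79316763, -0.4807272 ,  0.37388029,  0.2511671 ],
       [-0.60879655, -0.64188671,  0.46620619, -0.39657954],
       [ 0.01587079, -0.59739669, -0.80178882,  0.73733707],
       [ 0.        ,  0.        ,  0.        ,  1.        ]])}
wrist {'intrinsics': array([[304.8819525 ,   0.        , 254.76695299],
       [  0.        , 304.8819525 , 185.72570659],
       [  0.        ,   0.        ,   1.        ]]), 'world_from_camera': array([[ 0.29258798, -0.91245151, -0.28604983,  0.25698977],
       [-0.9562356 , -0.27993898, -0.08513309, -0.57400522],
       [-0.00239668,  0.29843995, -0.9544254 ,  0.37440266],
       [ 0.        ,  0.        ,  0.        ,  1.        ]])}
```

View pics/scene0.png

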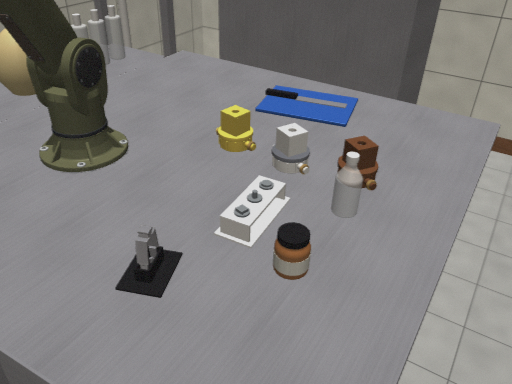

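View pics/side0.png

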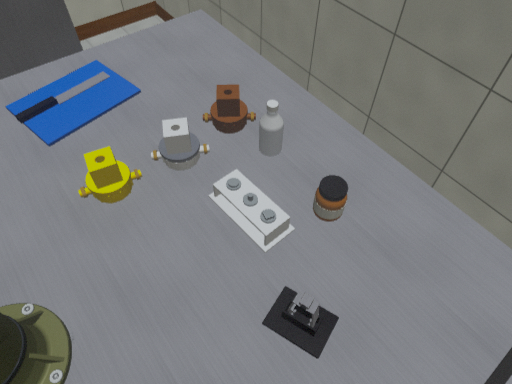

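View pics/wrist0.png

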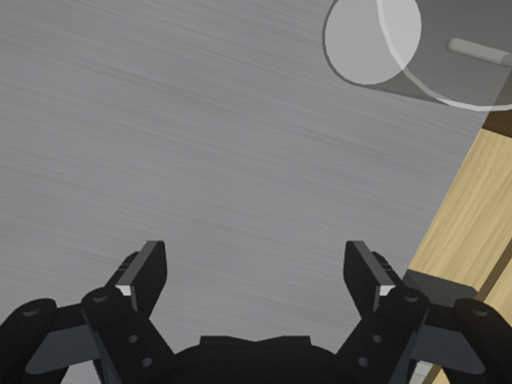

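The scene and side views show three canister shapes: white at scene (291,148), yellow at (236,130) and brown at (359,163). The rack is at (254,207), the stand with tongs at (150,262), the jar at (292,251) and the bottle at (347,190). I'll enlarge crops next.

```bash
python3 - <<'E'
import cv2
def c(n,x,y,w,h,s,o):
    im=cv2.imread(f"pics/{n}0.png")[y:y+h,x:x+w]; cv2.imwrite("pics/"+o,cv2.resize(im,None,fx=s,fy=s,interpolation=cv2.INTER_CUBIC))
c("scene",205,110,130,130,6,"a1.png") if 0 else c("scene",215,115,100,125,4.8,"a1.png")
c("side",205,160,100,90,6,"a2.png")
c("scene",110,220,80,75,7,"a3.png")
c("side",255,280,90,80,7,"a4.png")
c("side",145,110,70,60,8,"a5.png")
E
```

```text
(no output)
```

View pics/a1.png

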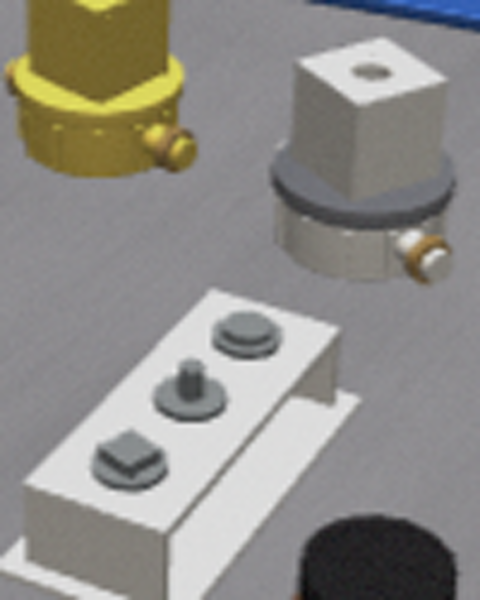

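View pics/a2.png

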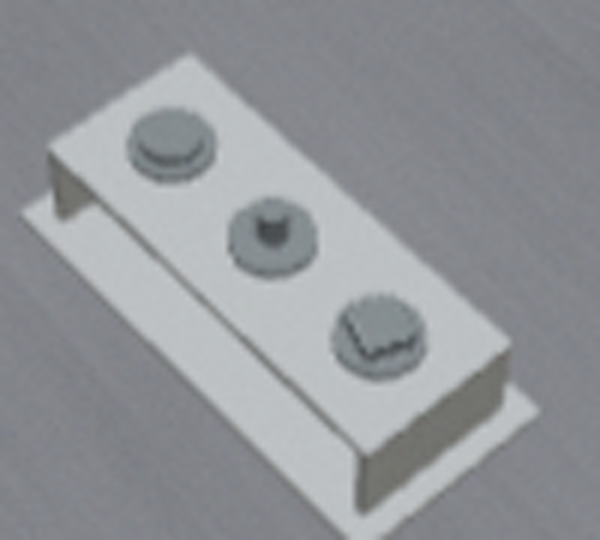

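View pics/a3.png

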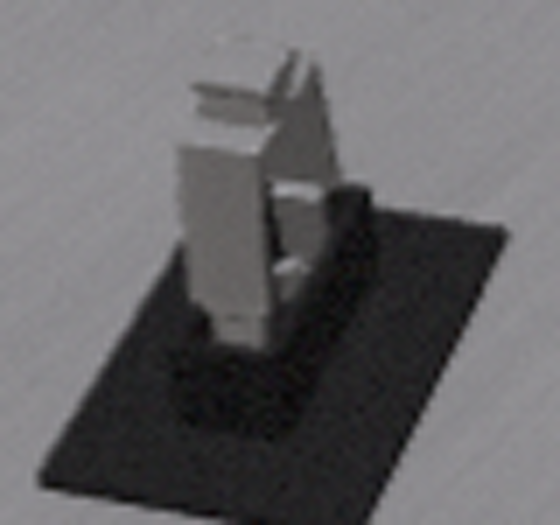

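View pics/a4.png

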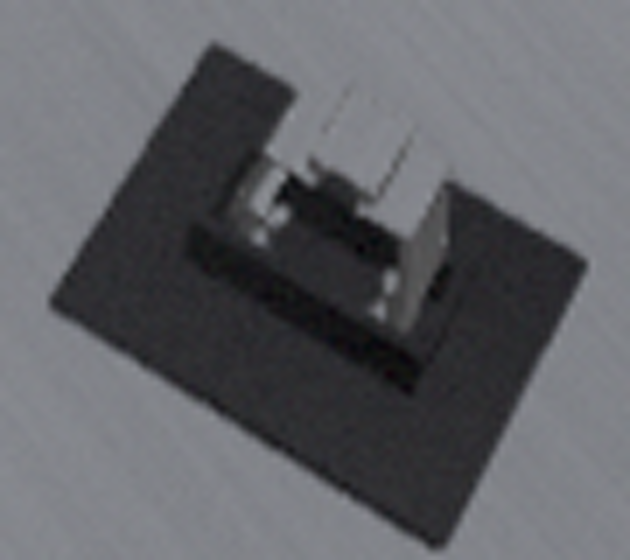

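View pics/a5.png

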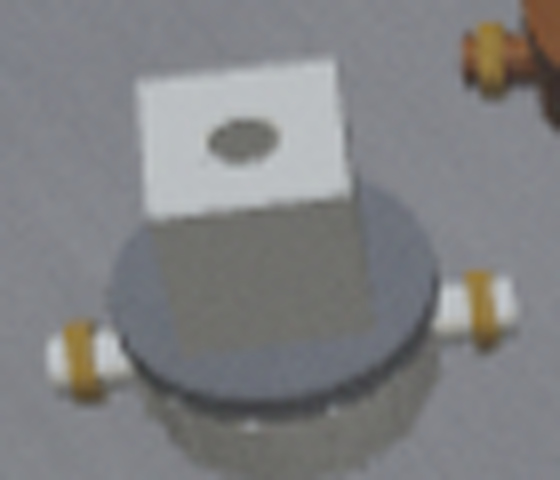

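```bash
cat > h.py <<'E'
import numpy as np
from cell import env
def ray(n,uv,M=None):
    M=M or env.camera_model(n);T=M["world_from_camera"]
    d=T[:3,:3]@np.linalg.inv(M["intrinsics"])@np.array([uv[0],uv[1],1.]); return T[:3,3],d/np.linalg.norm(d)
def atz(n,uv,z,M=None):
    p,d=ray(n,uv,M); return p+d*(z-p[2])/d[2]
def tri(*a):
    A=np.zeros((3,3));b=np.zeros(3)
    for n,uv in a:
        p,d=ray(n,uv);P=np.eye(3)-np.outer(d,d);A+=P;b+=P@p
    x=np.linalg.solve(A,b);return x
def proj(n,X,M=None):
    M=M or env.camera_model(n);T=np.linalg.inv(M["world_from_camera"]);q=M["intrinsics"]@(T[:3,:3]@np.asarray(X)+T[:3,3]);return q[:2]/q[2]
def up(x,y,s,ox,oy): return ((x+.5)/s-.5+ox,(y+.5)/s-.5+oy)
E
python3 - <<'E'
from h import *
np.set_printoptions(precision=4,suppress=True)
A=lambda x,y:up(x,y,4.8,215,115); B=lambda x,y:up(x,y,6,205,160)
C=lambda x,y:up(x,y,7,110,220); D=lambda x,y:up(x,y,7,255,280); E=lambda x,y:up(x,y,8,145,110)
def both(t,a,b,z): print(t,tri(("scene",a),("side",b)),atz("scene",a,z),atz("side",b,z))
both("stemtop",A(191,363),B(272,210),.068)
both("flange",A(190,398),B(273,238),.052)
both("port",A(373,71),E(243,141),.105)
print([atz("scene",C(*p),.006) for p in ((40,475),(508,232))])
c=[atz("side",D(*p),.006) for p in ((213,43),(585,263),(440,548),(50,303))]
print(np.array(c),np.mean(c,0))
for i in range(4):
    v=c[(i+1)%4]-c[i];print(np.linalg.norm(v),np.degrees(np.arctan2(v[1],v[0])))
print("low",atz("side",B(172,140),.052),"sq",atz("side",B(380,345),.052))
for n in("jar",(292,236)),("bottle",(352,160)):print(n)
print("jar",atz("scene",(293,236),.09),"bottle",atz("scene",(352,160),.15), "yel",atz("scene",(236,110),.105))
E
```

```text
stemtop [0.5487 0.0074 0.0664] [0.5499 0.0059 0.068 ] [0.5479 0.0062 0.068 ]
flange [0.5493 0.0075 0.0476] [0.5524 0.0016 0.052 ] [0.5476 0.0054 0.052 ]
port [0.5104 0.2509 0.1014] [0.5135 0.2451 0.105 ] [0.5087 0.2466 0.105 ]
[array([ 0.4578, -0.3257,  0.006 ]), array([ 0.4999, -0.1857,  0.006 ])]
[[ 0.4952 -0.1824  0.006 ]
 [ 0.5355 -0.2931  0.006 ]
 [ 0.4534 -0.3237  0.006 ]
 [ 0.4121 -0.2132  0.006 ]] [ 0.4741 -0.2531  0.006 ]
0.11789066304169224 -69.97377940870145
0.08761526851982285 -159.53725937159453
0.1180461851272391 110.49968462827523
0.08858969288684361 20.359959001704404
low [0.5445 0.0648 0.052 ] sq [ 0.5499 -0.0549  0.052 ]
('jar', (292, 236))
('bottle', (352, 160))
jar [ 0.7032 -0.1078  0.09  ] bottle [0.7212 0.1108 0.15  ] yel [0.3306 0.2612 0.105 ]
```

Looking for the stopper, these could be confused:
- cap_low: side (233,183), low wide knob.
- plug: side (250,199), slim stem.
- cap_square: side (268,217), square head.

The crop shows the slim stem in the middle hole, so that is my choice. For the filters, white is at scene (293,130); yellow and brown are decoys. I'm moving over to the tongs stand.

Call:
carry_out([
  [-1, [0.85, -0.62, 0], 0],
  [-1, [0.85, -0.62, 0], 0],
  [-1, [0.85, -0.62, 0], 0],
  [-1, [0.85, -0.62, 0], 0],
  [-1, [0.85, -0.62, 0], 0],
  [-1, [0.85, -0.62, 0], 0],
  [-1, [0.85, -0.62, 0], 0],
  [-1, [0.85, -0.62, 0], 0],
], grip_force=40)

```text
time: 0.95
tool_pos: [0.3352, -0.3942, 0.2103]
ee_rot: [[0.956, 0.293, -0.0], [0.293, -0.956, 0.0], [-0.0, -0.0, -1.0]]
force: [0.7, -0.2, 0.2]
grip_width: 0.998
```

Call:
carry_out([
  [-1, [0.85, -0.62, 0], 0],
  [-1, [0.85, -0.62, 0], 0],
  [-1, [0.85, -0.62, 0], 0],
  [-1, [0.85, -0.62, 0], 0],
  [-1, [0.85, -0.62, 0], 0],
  [-1, [0, 0, 0], -0.83],
  [-1, [0, 0, 0], 0],
  [-1, [0, 0, 0], 0],
])

```text
time: 1.75
tool_pos: [0.4288, -0.2696, 0.2103]
ee_rot: [[0.938, 0.346, -0.001], [0.346, -0.938, -0.0], [-0.001, -0.0, -1.0]]
force: [-0.3, 0.1, -0.1]
grip_width: 0.999
```

```bash
cat >> h.py <<'E'
import cv2,pickle
def snap(n,name,crop=None,s=1):
    M=env.camera_model(n);im=cv2.cvtColor(env.camera(n),cv2.COLOR_RGB2BGR);cv2.imwrite(f"pics/{name}.png",im);pickle.dump(M,open(f"pics/{name}.pkl","wb"))
    if crop:
        x,y,w,h=crop;cv2.imwrite(f"pics/{name}c.png",cv2.resize(im[y:y+h,x:x+w],None,fx=s,fy=s,interpolation=cv2.INTER_CUBIC))
    return M
def st():
    o=env.observe();np.set_printoptions(precision=4,suppress=True);print("t",o["time"],"tcp",o["tool_pos"],"yaw_y",np.degrees(np.arctan2(o["ee_rot"][1,1],o["ee_rot"][0,1])),"z",o["ee_rot"][:,2],"F",o["force"],"T",o["ft_torque"],"g",o["grip_width"]);return o
E
python3 -c "
from h import *
st();snap('wrist','w1')"
```

```text
t 1.75 tcp [ 0.4288 -0.2696  0.2103] yaw_y -69.74579733686949 z [-0.0007 -0.     -1.    ] F [-0.2695  0.117  -0.0555] T [-0.008  -0.0385  0.0389] g 0.9987279561182627
```

View pics/w1.png

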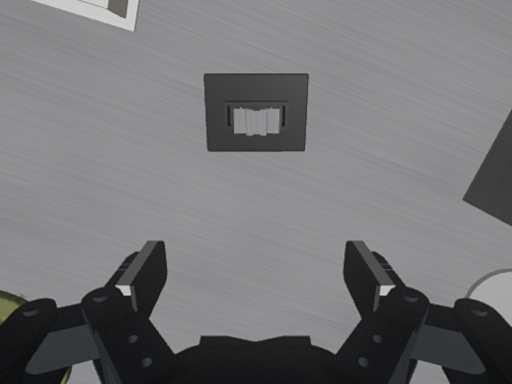

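The stand is centred near (256,112), well aligned with the image axes. The tongs' plates span about u 234–281. I'll enlarge it.

```bash
python3 - <<'E'
import cv2
im=cv2.imread("pics/w1.png")[66:158,196:316];cv2.imwrite("pics/w1c.png",cv2.resize(im,None,fx=6,fy=6,interpolation=cv2.INTER_CUBIC))
E
```

```text
(no output)
```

View pics/w1c.png

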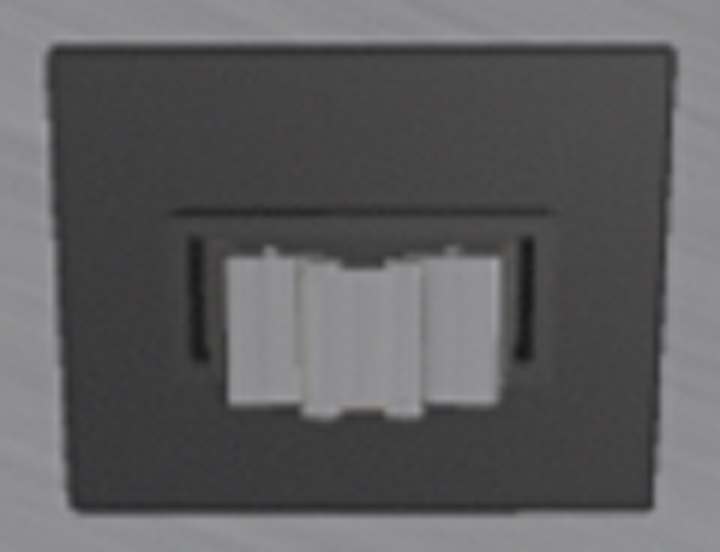

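```bash
python3 - <<'E'
from h import *
np.set_printoptions(precision=4,suppress=True)
M=pickle.load(open("pics/w1.pkl","rb"))
f=lambda x,y,z:atz("wrist",up(x,y,6,196,66),z,M)
c=[f(*p,.006) for p in((50,47),(675,47),(653,508),(74,508))]
print(np.array(c),np.mean(c,0))
for i in range(4):
    v=c[(i+1)%4]-c[i];print(np.linalg.norm(v),np.degrees(np.arctan2(v[1],v[0])))
p=[f(*q,.09) for q in((226,257),(500,257),(500,405),(226,405))];print(np.array(p),np.mean(p,0),np.linalg.norm(p[1]-p[0]),np.linalg.norm(p[2]-p[1]))
p=[f(*q,.107) for q in((303,265),(422,265),(422,415),(303,415))];print(np.mean(p,0),np.linalg.norm(p[1]-p[0]),np.linalg.norm(p[2]-p[1]))
o=env.observe();c0=np.mean(c,0);R=o["ee_rot"]
print("tool-frame offset", R.T@(c0-o["tool_pos"]), M["world_from_camera"][:3,:3])
E
```

```text
[[ 0.4983 -0.1814  0.006 ]
 [ 0.5392 -0.2925  0.006 ]
 [ 0.4564 -0.3231  0.006 ]
 [ 0.4156 -0.2123  0.006 ]] [ 0.4774 -0.2523  0.006 ]
0.11842208417666883 -69.79809799097505
0.0883026477002769 -159.71028575810985
0.11806331079888556 110.21440288584363
0.08832968523682364 20.52241213601692
[[ 0.4797 -0.2291  0.09  ]
 [ 0.494  -0.268   0.09  ]
 [ 0.4733 -0.2762  0.09  ]
 [ 0.4586 -0.2363  0.09  ]] [ 0.4764 -0.2524  0.09  ] 0.04143152405328383 0.02225294722172202
[ 0.4766 -0.2522  0.107 ] 0.016941896349163533 0.021265669047182148
tool-frame offset [0.0518 0.0004 0.2043] [[ 0.3454 -0.8954 -0.2809]
 [-0.9385 -0.3298 -0.1024]
 [-0.0009  0.299  -0.9543]]
```

Call:
carry_out([
  [-1, [0.85, 0, 0], 0],
  [-1, [0.85, 0.02, 0], 0],
  [-1, [0, 0, 0.91], 0],
  [-1, [0, 0, 0.91], 0],
  [-1, [0, 0, 0.91], 0],
  [-1, [0, 0, 0], 0],
  [-1, [0, 0, 0], 0],
])

```text
time: 2.5
tool_pos: [0.477, -0.2524, 0.1288]
ee_rot: [[0.938, 0.347, -0.001], [0.347, -0.938, 0.0], [-0.001, -0.001, -1.0]]
force: [-0.0, -0.1, -0.5]
grip_width: 0.999
```

```bash
python3 -c "
from h import *
st();snap('wrist','w2');snap('side','s2',(220,230,150,130),5)"
```

```text
t 2.5 tcp [ 0.477  -0.2524  0.1288] yaw_y -69.7130483188374 z [-0.0008  0.0004 -1.    ] F [-0.0212 -0.135  -0.45  ] T [ 0.0039  0.0078 -0.0438] g 0.9990982123054415
```

View pics/w2.png

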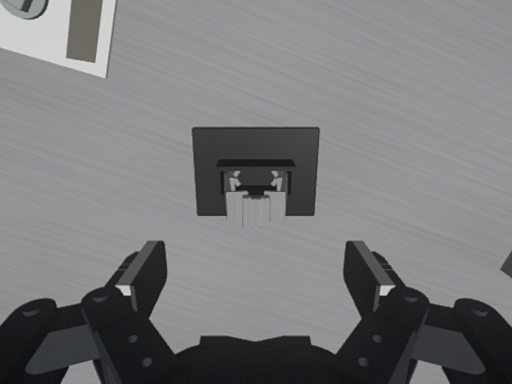

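View pics/s2c.png

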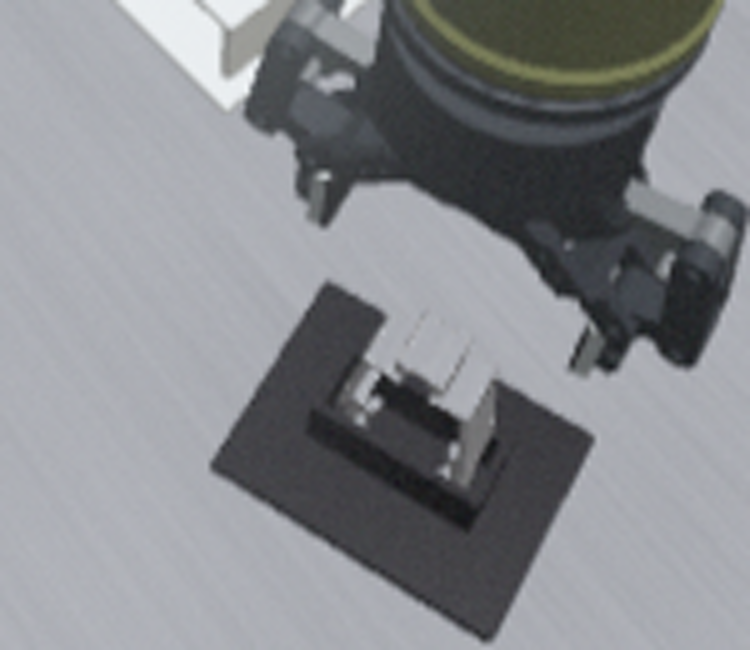

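The tongs are centred between the pads: u about 256 against a pad midpoint of 255. Descending and closing to about 44 mm.

Call:
carry_out([
  [-1, [0, 0, 0.92], 0],
  [-1, [0, 0, 0.92], 0],
  [-1, [0, 0, 0.92], 0],
  [-0.3, [0, 0, 0], 0],
  [-0.3, [0, 0, 0], 0],
  [-0.3, [0, 0, 0], 0],
  [-0.3, [0, 0, 0], 0],
])

```text
time: 3.3
tool_pos: [0.4783, -0.2524, 0.0475]
ee_rot: [[0.937, 0.348, 0.002], [0.348, -0.937, -0.001], [0.002, 0.002, -1.0]]
force: [0.7, 0.4, -0.9]
grip_width: 0.647
```

```bash
python3 -c "
from h import *
st();snap('wrist','w3');snap('side','s3',(220,230,150,130),5)"
```

```text
t 3.3 tcp [ 0.4783 -0.2524  0.0475] yaw_y -69.6314796416203 z [ 0.0025 -0.0014 -1.    ] F [ 0.7353  0.3554 -0.8685] T [-0.0208 -0.0204 -0.0119] g 0.6473858692811838
```

View pics/w3.png

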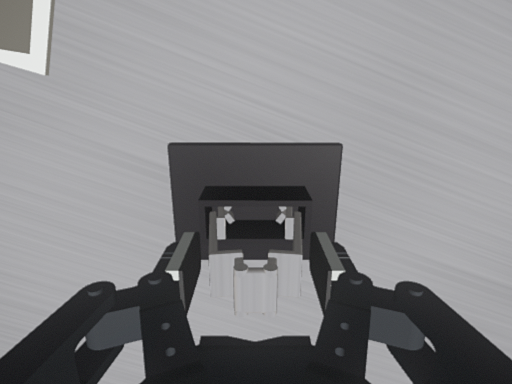

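View pics/s3c.png

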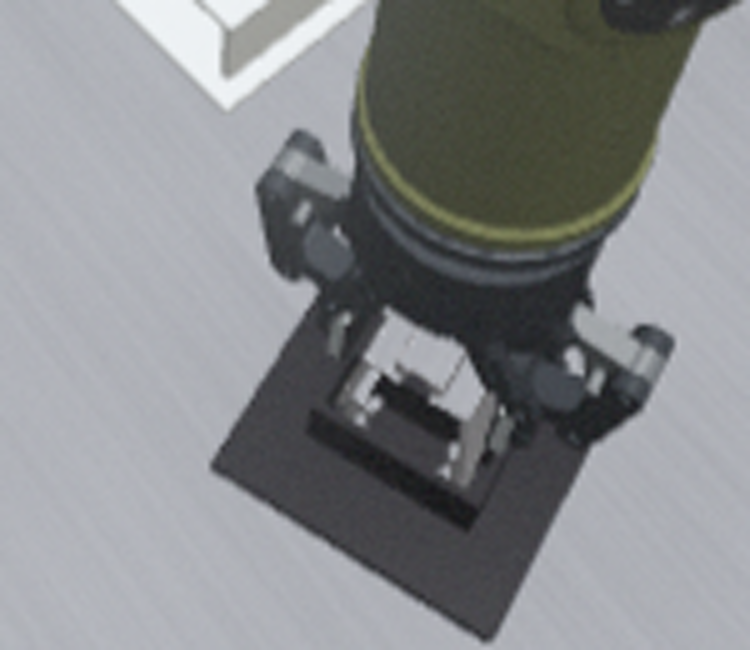

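Call:
carry_out([
  [-0.12, [0, 0, 0], 0],
  [-0.06, [0, 0, 0], 0],
  [-0.03, [0, 0, 0], 0],
  [-0.03, [0, 0, 0], 0],
  [-0.03, [0, 0, 0], 0],
  [-0.03, [0, 0, 0], 0],
])

```text
time: 4.0
tool_pos: [0.4779, -0.2519, 0.0464]
ee_rot: [[0.937, 0.348, 0.001], [0.348, -0.937, -0.0], [0.001, 0.001, -1.0]]
force: [-0.3, -0.1, 6.0]
grip_width: 0.524
```

```bash
python3 -c "
from h import *
st();snap('wrist','w4',(156,134,200,190),3.5)"
```

```text
t 4.0 tcp [ 0.4779 -0.2519  0.0464] yaw_y -69.61324756210948 z [ 0.0012 -0.0005 -1.    ] F [-0.299  -0.0698  6.0195] T [ 0.1652  0.0665 -0.0161] g 0.5236239980652848
```

View pics/w4c.png

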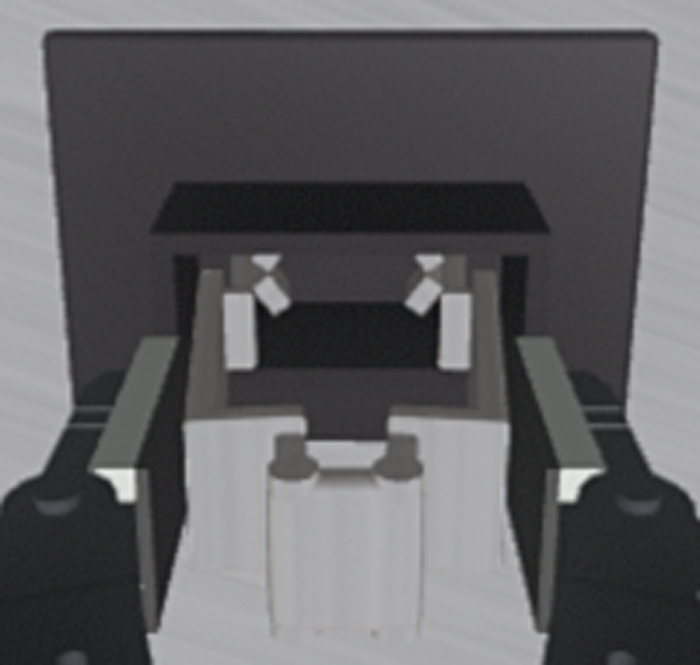

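Call:
carry_out([
  [-0.04, [0, 0, -0.3], 0],
  [-0.04, [0, 0, -0.7], 0],
  [-0.04, [0, 0, -1], 0],
  [-0.04, [0, 0, -1], 0],
  [-0.04, [0, 0, -1], 0],
  [-0.04, [0, 0, 0], 0],
  [-0.04, [0, 0, 0], 0],
])

```text
time: 4.75
tool_pos: [0.4773, -0.252, 0.1664]
ee_rot: [[0.937, 0.348, 0.001], [0.348, -0.937, -0.001], [0.001, 0.001, -1.0]]
force: [-0.5, 0.4, -1.7]
grip_width: 0.518
```

```bash
python3 -c "
from h import *
st();snap('wrist','w5');snap('side','s5',(220,200,150,130),5)"
```

```text
t 4.75 tcp [ 0.4773 -0.252   0.1664] yaw_y -69.62903285905759 z [ 0.0009 -0.0007 -1.    ] F [-0.4799  0.4349 -1.7244] T [ 0.0317  0.0369 -0.0241] g 0.5183492287881531
```

View pics/w5.png

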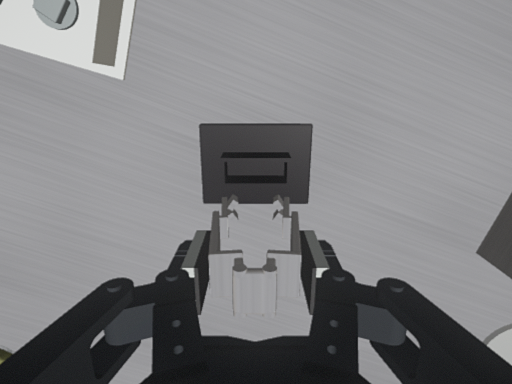

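View pics/s5c.png

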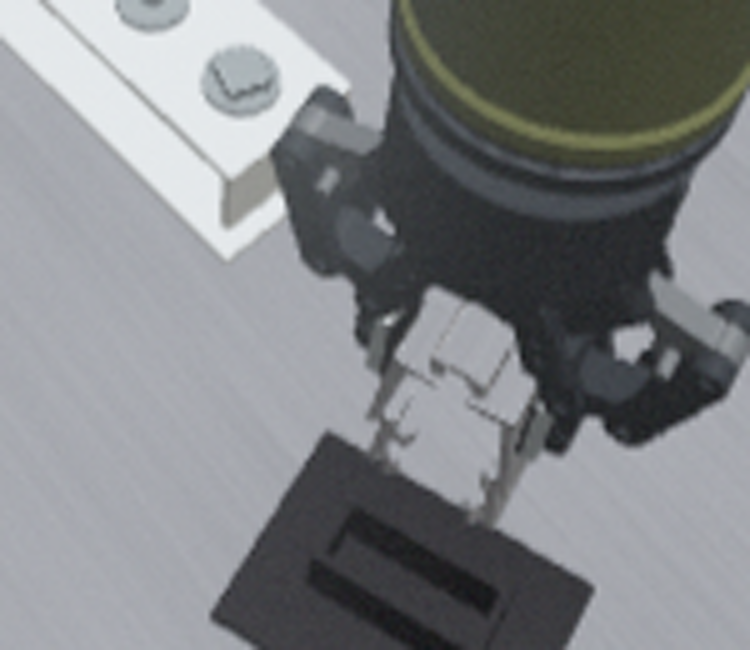

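The tongs are lifted; the tips sit at wrist (232,203) and (280,203) and the stand pocket is empty. Moving above the stopper.

Call:
carry_out([
  [-0.04, [0.58, -0.8, 0], 0],
  [-0.04, [0.58, -0.8, 0], 0],
  [-0.04, [0.58, -0.8, 0], 0],
  [-0.04, [0.58, -0.8, 0], 0],
  [-0.04, [0.58, -0.8, 0], 0],
  [-0.04, [0.58, -0.8, 0], 0],
  [-0.04, [0.58, -0.8, 0], 0],
  [-0.04, [0.58, -0.8, 0], 0],
])

```text
time: 5.65
tool_pos: [0.5403, -0.0223, 0.1644]
ee_rot: [[0.937, 0.348, -0.003], [0.348, -0.937, 0.0], [-0.003, -0.001, -1.0]]
force: [-0.2, 0.6, -1.0]
grip_width: 0.528
```

Call:
carry_out([
  [-0.04, [0.58, -0.8, 0], 0],
  [-0.04, [0, 0, 0], 0],
  [-0.04, [0, 0, 0], 0],
  [-0.04, [0, 0, 0], 0],
])

```text
time: 6.05
tool_pos: [0.5482, 0.0039, 0.1649]
ee_rot: [[0.938, 0.347, -0.002], [0.347, -0.938, -0.001], [-0.002, 0.0, -1.0]]
force: [-0.0, 0.1, -0.5]
grip_width: 0.52
```

```bash
python3 -c "
from h import *
st();snap('wrist','w6',(176,110,160,140),5);snap('side','s6',(205,130,120,110),5);snap('scene','c6',(200,120,120,110),5)"
```

```text
t 6.05 tcp [0.5482 0.0039 0.1649] yaw_y -69.68236850271379 z [-0.002  -0.0008 -1.    ] F [-0.0065  0.0601 -0.5437] T [ 0.0183 -0.0518  0.0096] g 0.5201000437828033
```

View pics/w6c.png

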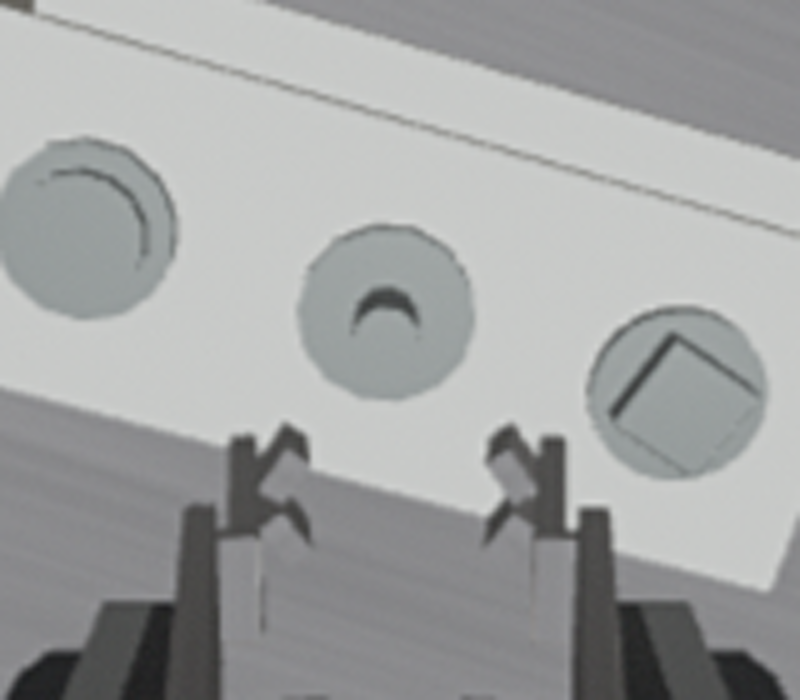

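View pics/s6c.png

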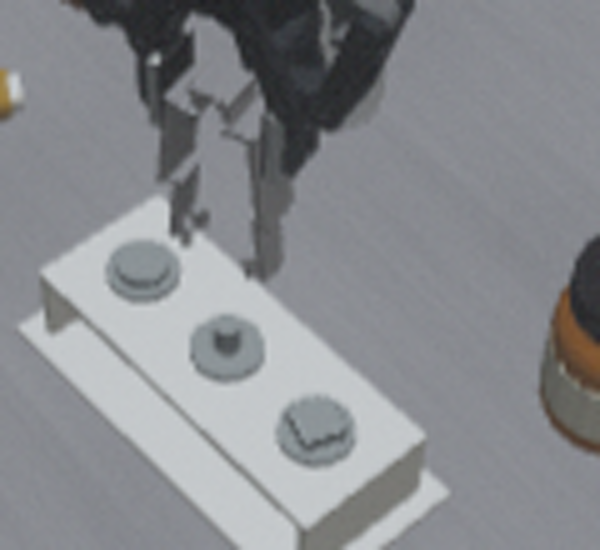

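View pics/c6c.png

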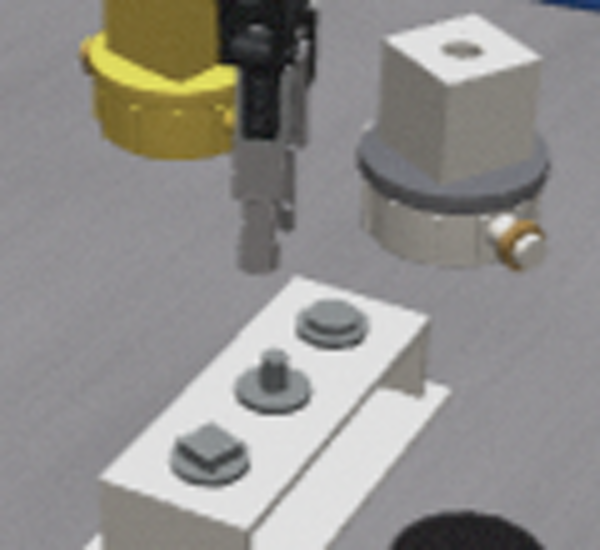

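```bash
python3 - <<'E'
from h import *
np.set_printoptions(precision=4,suppress=True)
M=pickle.load(open("pics/w6.pkl","rb"));o=env.observe();R=o["ee_rot"];t=o["tool_pos"]
f=lambda x,y,z:atz("wrist",up(x,y,5,176,110),z,M)
for n,p,z in(("fl",(386,313),.052),("stem",(386,337),.068),("low",(88,229),.052),("sq",(677,393),.052)):
    P=f(*p,z);print(n,P,"tool",R.T@(P-t))
for x in(-.0085,0,.0085):
  for y in (-.01,.01):
    for z in (.0404,.0284):
      q=proj("wrist",t+R@np.array([x,y,z]),M);print(x,y,z,((q-[176,110])+.5)*5-.5)
E
```

```text
fl [0.5507 0.0077 0.052 ] tool [ 0.0034 -0.0029  0.1135]
stem [0.5506 0.0075 0.068 ] tool [ 0.0032 -0.0028  0.0975]
low [0.5467 0.0649 0.052 ] tool [ 0.0195 -0.058   0.1135]
sq [ 0.5552 -0.05    0.052 ] tool [-0.0124  0.0527  0.1136]
-0.0085 -0.01 0.0404 [333.5368 522.5619]
-0.0085 -0.01 0.0284 [330.0466 556.5329]
-0.0085 0.01 0.0404 [471.7129 522.5946]
-0.0085 0.01 0.0284 [475.7844 556.5705]
0 -0.01 0.0404 [332.8013 467.5421]
0 -0.01 0.0284 [329.2274 498.8839]
0 0.01 0.0404 [472.5912 467.5705]
0 0.01 0.0284 [476.7616 498.9168]
0.0085 -0.01 0.0404 [332.0484 411.2219]
0.0085 -0.01 0.0284 [328.3877 439.796 ]
0.0085 0.01 0.0404 [473.4904 411.2459]
0.0085 0.01 0.0284 [477.7632 439.8239]
```

```bash
python3 - <<'E'
from h import *
np.set_printoptions(precision=1,suppress=True)
M=pickle.load(open("pics/w6.pkl","rb"));o=env.observe();R=o["ee_rot"];t=o["tool_pos"]
for x in(.011,-.011):
    for y in(-.022,.022):
      for z in(.0024,-.0436):
        q=proj("wrist",t+R@np.array([x,y,z]),M);print(x,y,z,q,((q-[206,190])+.5)*7-.5)
im=cv2.imread("pics/w6.png")[190:270,206:306];cv2.imwrite("pics/w6d.png",cv2.resize(im,None,fx=7,fy=7,interpolation=cv2.INTER_CUBIC))
E
```

```text
0.011 -0.022 0.0024 [218.8 208.5] [ 92.7 132.4]
0.011 -0.022 -0.0436 [207.  247.1] [ 10.1 402.7]
0.011 0.022 0.0024 [294.  208.5] [618.7 132.5]
0.011 0.022 -0.0436 [306.6 247.1] [707.4 402.9]
-0.011 -0.022 0.0024 [220.1 242.2] [101.7 368.6]
-0.011 -0.022 -0.0436 [209.2 289.5] [ 25.7 699.7]
-0.011 0.022 0.0024 [292.6 242.3] [608.9 368.8]
-0.011 0.022 -0.0436 [304.2 289.6] [690.5 700. ]
```

View pics/w6d.png

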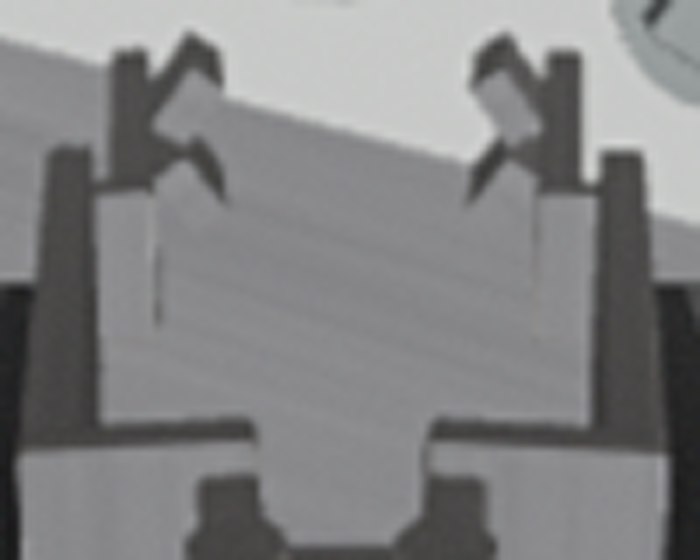

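The plug flange centre is at about wrist (253,172) and its stem stands up. The tongs' V tips are centred near (255,207). The stopper is roughly 3.5 mm in +x and 2 mm in -y (tool axes) from the tips, so I'm correcting that while descending to just above the stem.

Call:
carry_out([
  [-0.04, [0.12, -0.07, 0.4], 0],
  [-0.04, [0, 0, 0.6], 0],
  [-0.04, [0, 0, 0.6], 0],
  [-0.04, [0, 0, 0], 0],
  [-0.04, [0, 0, 0], 0],
  [-0.04, [0, 0, 0], 0],
])

```text
time: 6.8
tool_pos: [0.5521, 0.0084, 0.1184]
ee_rot: [[0.937, 0.348, 0.001], [0.348, -0.937, 0.0], [0.001, 0.0, -1.0]]
force: [0.4, 0.6, -0.7]
grip_width: 0.523
```

```bash
python3 -c "
from h import *
st();snap('wrist','w7',(206,150,100,110),6);snap('side','s7',(205,130,120,110),5);snap('scene','c7',(210,140,90,80),7)"
```

```text
t 6.8 tcp [0.5521 0.0084 0.1184] yaw_y -69.62609435253435 z [ 0.0011  0.0002 -1.    ] F [ 0.4494  0.605  -0.7254] T [ 0.0051  0.0286 -0.0251] g 0.523258288335575
```

View pics/w7c.png

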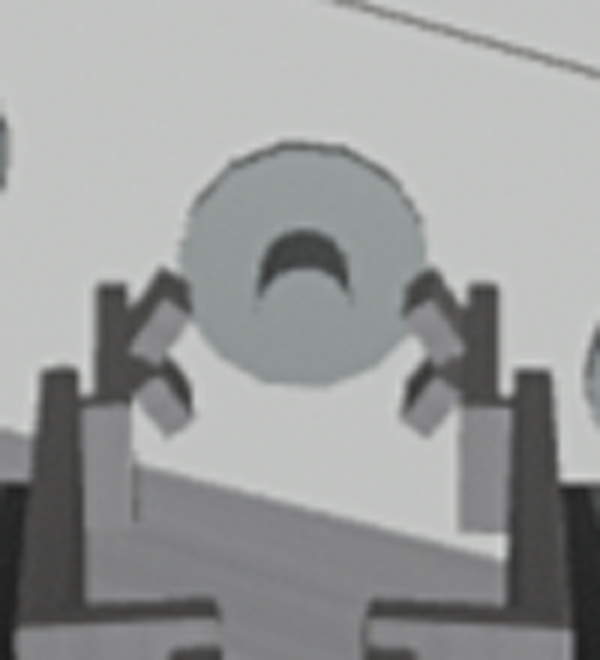

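View pics/s7c.png

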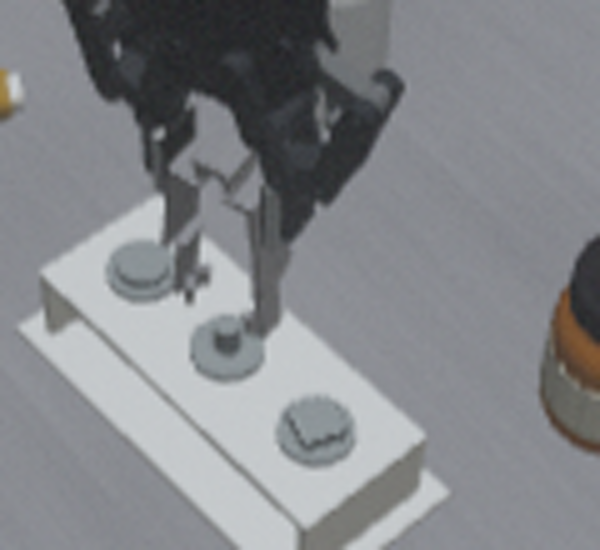

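View pics/c7c.png

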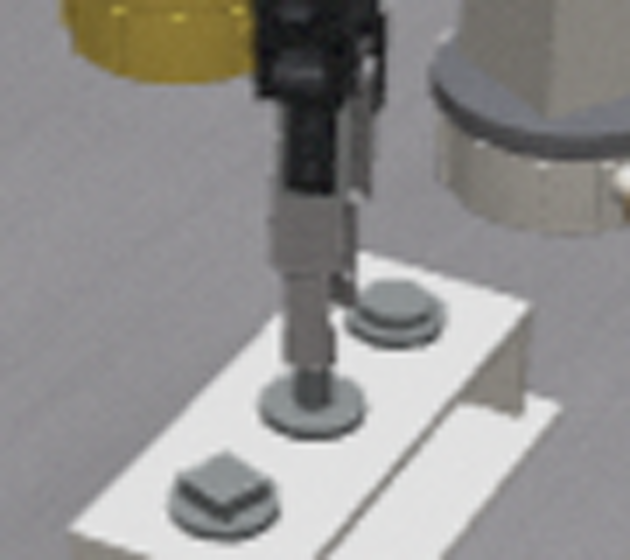

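```bash
python3 - <<'E'
from h import *
np.set_printoptions(precision=4,suppress=True)
M=pickle.load(open("pics/w7.pkl","rb"));o=env.observe();R=o["ee_rot"];t=o["tool_pos"]
f=lambda x,y,z:atz("wrist",up(x,y,6,206,150),z,M)
for n,p,z in(("fl",(303,264),.052),("stem",(303,308),.068)):
    P=f(*p,z);print(n,P,"tool",R.T@(P-t))
    for zz in(.078,.09):
        q=proj("wrist",[P[0],P[1],zz],M);print(zz,((q-[206,150])+.5)*6-.5)
print("apex top",R.T@(f(299,360,t[2]-.0284)-t))
for x in(.006,0,-.006):
    for z in (.0404,.0284):
      q=proj("wrist",t+R@np.array([x,-.012,z]),M);print(x,z,((q-[206,150])+.5)*6-.5)
E
```

```text
fl [0.5509 0.0077 0.052 ] tool [-0.0014  0.0002  0.0665]
0.078 [303.7806 333.8236]
0.09 [304.2038 371.6759]
stem [0.5505 0.0077 0.068 ] tool [-0.0018  0.0001  0.0505]
0.078 [303.3001 336.7564]
0.09 [303.6966 374.75  ]
apex top [ 0.0001 -0.0004  0.0284]
0.006 0.0404 [201.0221 276.152 ]
0.006 0.0284 [195.6761 311.3432]
0 0.0404 [201.8362 323.5485]
0 0.0284 [196.5814 361.0539]
-0.006 0.0404 [202.6371 370.1751]
-0.006 0.0284 [197.4712 409.913 ]
```

The V apex is within about 0.6 mm of the stem axis (wrist row ~368 against ~373, column 299 against 303). Making a small correction and descending to just above the flange.

Call:
carry_out([
  [-0.04, [-0.02, 0.015, 0.25], 0],
  [-0.04, [0, 0, 0.25], 0],
  [-0.04, [0, 0, 0.25], 0],
  [-0.04, [0, 0, 0], 0],
  [-0.04, [0, 0, 0], 0],
  [-0.04, [0, 0, 0], 0],
])

```text
time: 7.55
tool_pos: [0.5513, 0.0078, 0.0954]
ee_rot: [[0.937, 0.348, 0.0], [0.348, -0.937, 0.0], [0.0, -0.0, -1.0]]
force: [0.4, 0.0, -0.1]
grip_width: 0.519
```

```bash
python3 -c "
from h import *
st();snap('wrist','w8',(206,150,100,110),6);snap('side','s8',(215,150,80,70),7);snap('scene','c8',(210,140,90,80),7)"
```

```text
t 7.55 tcp [0.5513 0.0078 0.0954] yaw_y -69.61472163865679 z [ 0.0002  0.0001 -1.    ] F [ 0.3558  0.0491 -0.1381] T [0.0037 0.0102 0.0557] g 0.5188852572132812
```

View pics/w8c.png

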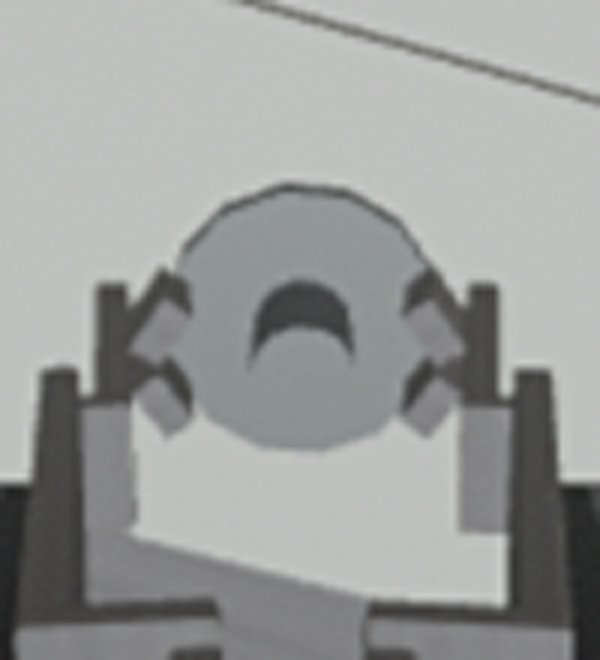

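View pics/s8c.png

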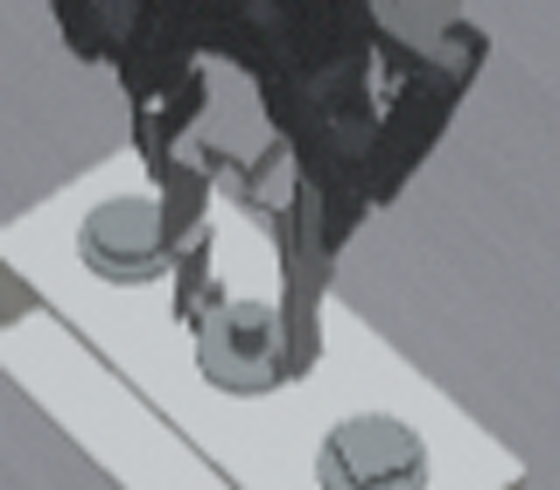

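View pics/c8c.png

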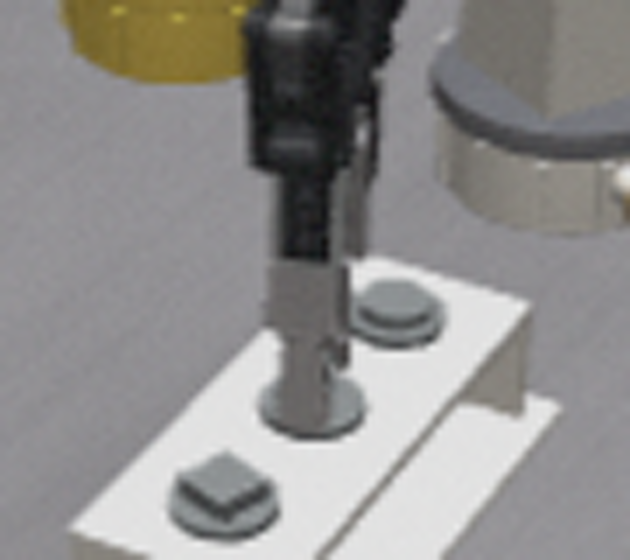

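Call:
carry_out([
  [0.02, [0, 0, 0], 0],
  [0.06, [0, 0, 0], 0],
  [0.1, [0, 0, 0], 0],
  [0.15, [0, 0, 0], 0],
  [0.2, [0, 0, 0], 0],
  [0.2, [0, 0, 0], 0],
  [0.2, [0, 0, 0], 0],
], grip_force=40)

```text
time: 8.4
tool_pos: [0.5512, 0.0077, 0.0954]
ee_rot: [[0.937, 0.348, 0.0], [0.348, -0.937, 0.0], [0.0, 0.0, -1.0]]
force: [-0.5, 0.2, 0.7]
grip_width: 0.433
```

```bash
python3 -c "
from h import *
st();snap('wrist','w9',(206,150,100,110),6);snap('scene','c9',(210,140,90,80),7)"
```

```text
t 8.4 tcp [0.5512 0.0077 0.0954] yaw_y -69.61876439279034 z [ 0.0002  0.     -1.    ] F [-0.5057  0.2361  0.6594] T [-0.0137  0.0454  0.0256] g 0.4332340215837541
```

View pics/w9c.png

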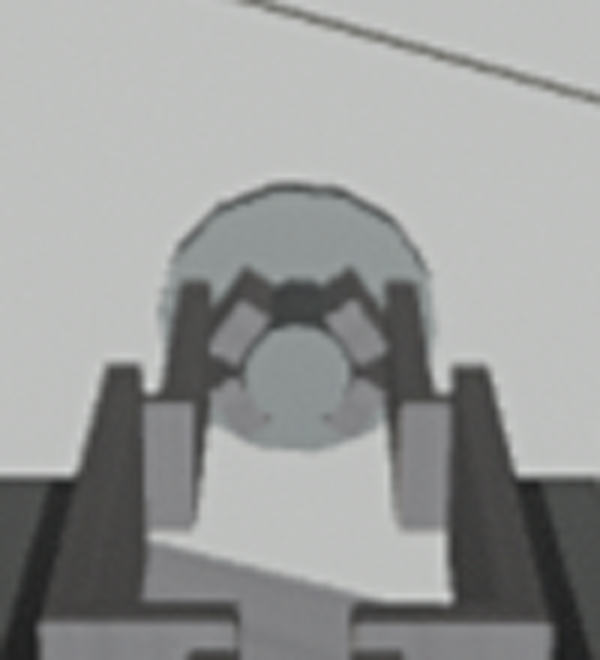

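View pics/c9c.png

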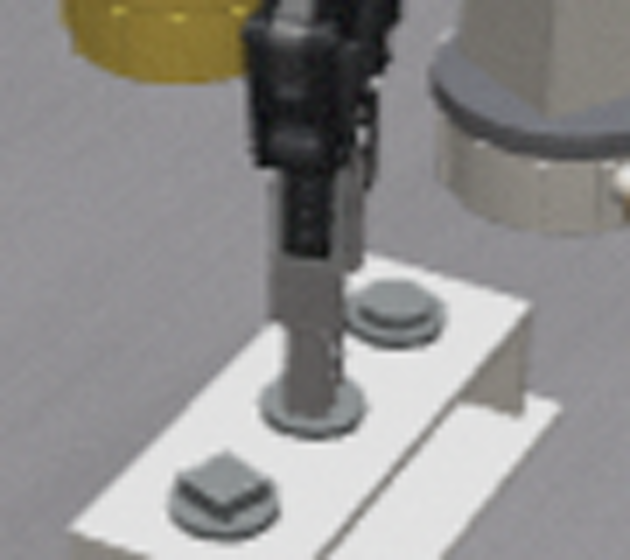

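The stem is clasped in the V tips (wrist crop (297,375), opening ~37 mm). Lifting.

Call:
carry_out([
  [0.2, [0, 0, -0.3], 0],
  [0.2, [0, 0, -0.7], 0],
  [0.2, [0, 0, -1], 0],
  [0.2, [0, 0, -1], 0],
  [0.2, [0, 0, -1], 0],
  [0.2, [0, 0, 0], 0],
  [0.2, [0, 0, 0], 0],
])

```text
time: 9.2
tool_pos: [0.5513, 0.0078, 0.216]
ee_rot: [[0.937, 0.348, 0.001], [0.348, -0.937, -0.0], [0.001, 0.001, -1.0]]
force: [0.6, -1.1, -1.6]
grip_width: 0.431
```

```bash
python3 -c "
from h import *
st();snap('wrist','w10');snap('side','s10',(205,100,120,110),5)"
```

```text
t 9.2 tcp [0.5513 0.0078 0.216 ] yaw_y -69.62162134479601 z [ 0.0014 -0.0001 -1.    ] F [ 0.5542 -1.1134 -1.6427] T [-0.0276  0.0368  0.024 ] g 0.4314197993292342
```

View pics/w10.png

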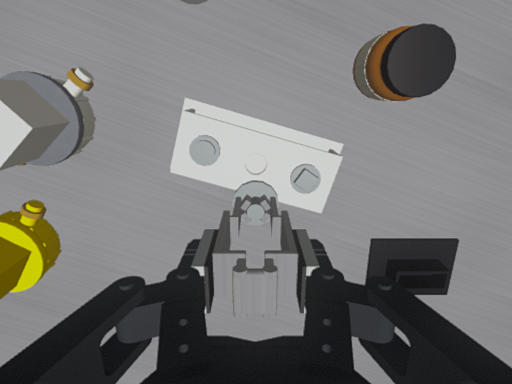

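View pics/s10c.png

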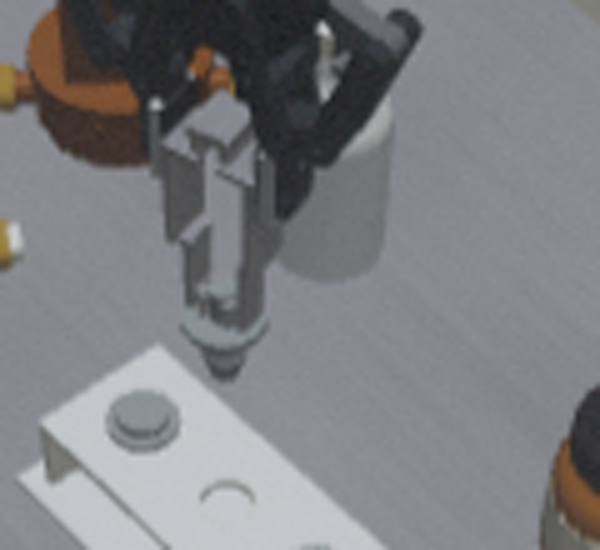

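The stopper hangs upright from the tongs, the middle hole is empty and the caps are undisturbed. Moving towards the white filter.

Call:
carry_out([
  [0.2, [0.1, -0.45, 0], 0],
  [0.2, [0.18, -0.9, 0], 0],
  [0.2, [0.18, -0.9, 0], 0],
  [0.2, [0.18, -0.9, 0], 0],
  [0.2, [0.18, -0.9, 0], 0],
  [0.2, [0.18, -0.9, 0], 0],
  [0.2, [0.18, -0.9, 0], 0],
  [0.2, [0.18, -0.9, 0], 0],
])

```text
time: 10.1
tool_pos: [0.5175, 0.2139, 0.2144]
ee_rot: [[0.937, 0.349, -0.002], [0.349, -0.937, -0.0], [-0.002, -0.001, -1.0]]
force: [1.2, -0.5, -0.8]
grip_width: 0.432
```

Call:
carry_out([
  [0.2, [0.18, -0.9, 0], 0],
  [0.2, [0.07, -0.35, 0], 0],
  [0.2, [0, 0, 0], 0],
  [0.2, [0, 0, 0], 0],
  [0.2, [0, 0, 0], 0],
])

```text
time: 10.6
tool_pos: [0.5133, 0.2477, 0.215]
ee_rot: [[0.938, 0.346, -0.0], [0.346, -0.938, -0.001], [-0.001, 0.001, -1.0]]
force: [-0.8, -0.9, -1.3]
grip_width: 0.433
```

```bash
python3 -c "
from h import *
st();snap('wrist','w11',(196,110,120,130),6);snap('side','s11',(130,40,110,110),5);snap('scene','c11',(240,60,100,100),5)"
```

```text
t 10.6 tcp [0.5133 0.2477 0.215 ] yaw_y -69.74768873617097 z [-0.0002 -0.0013 -1.    ] F [-0.7916 -0.9414 -1.3063] T [-0.004  -0.0152 -0.0312] g 0.433495029045043
```

View pics/w11c.png

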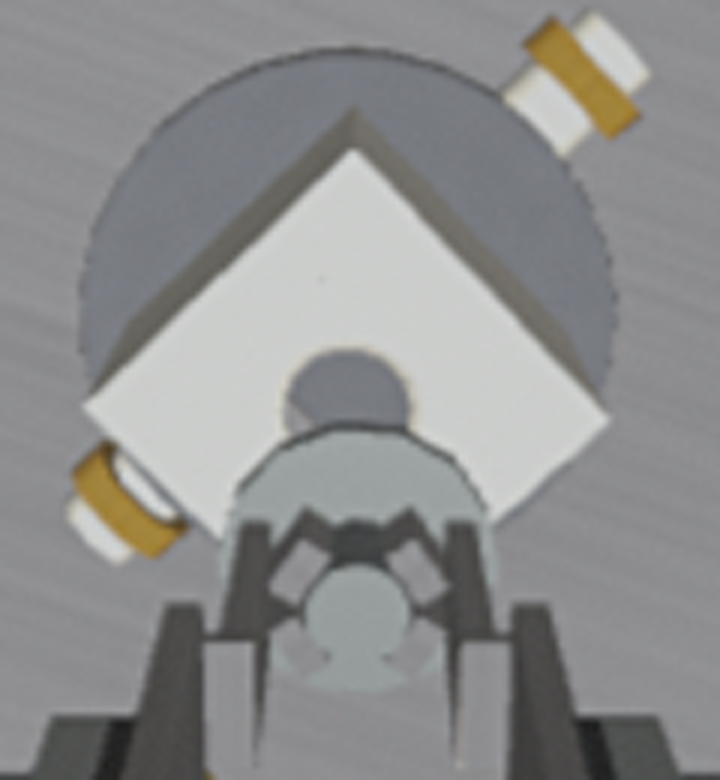

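View pics/s11c.png

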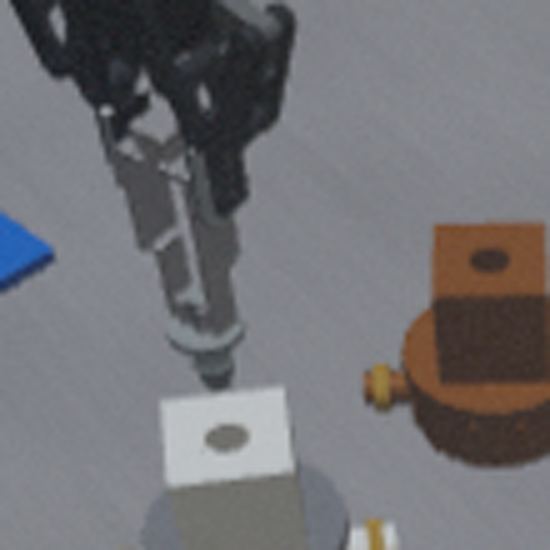

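View pics/c11c.png

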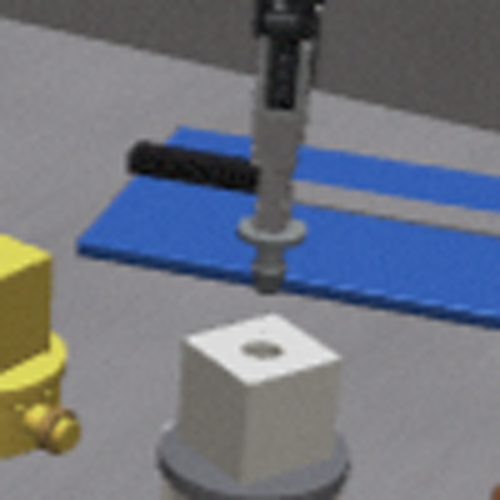

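```bash
python3 - <<'E'
from h import *
np.set_printoptions(precision=4,suppress=True)
M=pickle.load(open("pics/w11.pkl","rb"));o=env.observe();R=o["ee_rot"];t=o["tool_pos"]
f=lambda x,y,z:atz("wrist",up(x,y,6,196,110),z,M)
def T(n,P):print(n,P,"tool",R.T@(P-t))
T("hole",f(348,409,.105))
L,Rr,To=f(83,407,.105),f(609,418,.105),f(353,148,.105)
T("LR mid",(L+Rr)/2);print(np.linalg.norm(L-Rr),np.linalg.norm(L-To),np.linalg.norm(Rr-To),"exp 82,58")
po=t[2]-.0954+.048
T("stem",f(358,616,po+.02)); T("fl",f(358,560,po+.004))
a=f(225,560,po+.004);b=f(492,560,po+.004);print(np.linalg.norm(a-b))
# scene & side
pr=lambda n,x,y,ox,oy:up(x,y,5,ox,oy)
for n,h,fl,ft,ox,oy in(("side",(227,437),(206,333),(217,382),130,40),("scene",(263,349),(271,231),(267,287),240,60)):
    hp=atz(n,pr(n,*h,ox,oy),.105);fp=atz(n,pr(n,*fl,ox,oy),po+.004);tp=atz(n,pr(n,*ft,ox,oy),po-.03)
    print(n,hp,fp,tp,"fl->hole tool",R.T@(hp-fp),"foot",R.T@(hp-tp))
E
```

```text
hole [0.5119 0.2492 0.105 ] tool [-0.0009 -0.0014  0.1103]
LR mid [0.5113 0.2492 0.105 ] tool [-0.0015 -0.0017  0.1103]
0.08215218776910416 0.0582416310402483 0.05800355266892965 exp 82,58
stem [0.5118 0.2476 0.1879] tool [-0.0016  0.      0.0274]
fl [0.5125 0.2479 0.1719] tool [-0.0009  0.0001  0.0434]
0.032348665408905464
side [0.5091 0.2471 0.105 ] [0.5075 0.2414 0.1719] [0.5102 0.2475 0.1379] fl->hole tool [ 0.0035 -0.0048  0.0669] foot [-0.0011  0.      0.0329]
scene [0.5133 0.2449 0.105 ] [0.515  0.24   0.1719] [0.5114 0.2477 0.1379] fl->hole tool [ 0.0001 -0.0052  0.0669] foot [0.0007 0.0033 0.0329]
```

Relative to the stopper, the wrist camera puts the port at about 0 mm in x and -1.5 mm in y (hole at crop (348,409), block size checks at 58.1 mm). Lowering to just above the mouth.

Call:
carry_out([
  [0.2, [0, -0.05, 0.3], 0],
  [0.2, [0, 0, 0.35], 0],
  [0.2, [0, 0, 0.3], 0],
  [0.2, [0, 0, 0], 0],
  [0.2, [0, 0, 0], 0],
  [0.2, [0, 0, 0], 0],
])

```text
time: 11.35
tool_pos: [0.5125, 0.2511, 0.187]
ee_rot: [[0.937, 0.348, 0.0], [0.348, -0.937, 0.0], [0.0, -0.0, -1.0]]
force: [1.2, -1.0, -1.7]
grip_width: 0.434
```

```bash
python3 -c "
from h import *
st();snap('wrist','w12',(196,110,120,130),6);snap('side','s12',(130,60,90,90),7);snap('scene','c12',(250,80,80,80),7)"
```

```text
t 11.35 tcp [0.5125 0.2511 0.187 ] yaw_y -69.61334497223868 z [ 0.0003  0.0003 -1.    ] F [ 1.2301 -1.0312 -1.6872] T [ 0.0072  0.0417 -0.0178] g 0.4341739687758904
```

View pics/w12c.png

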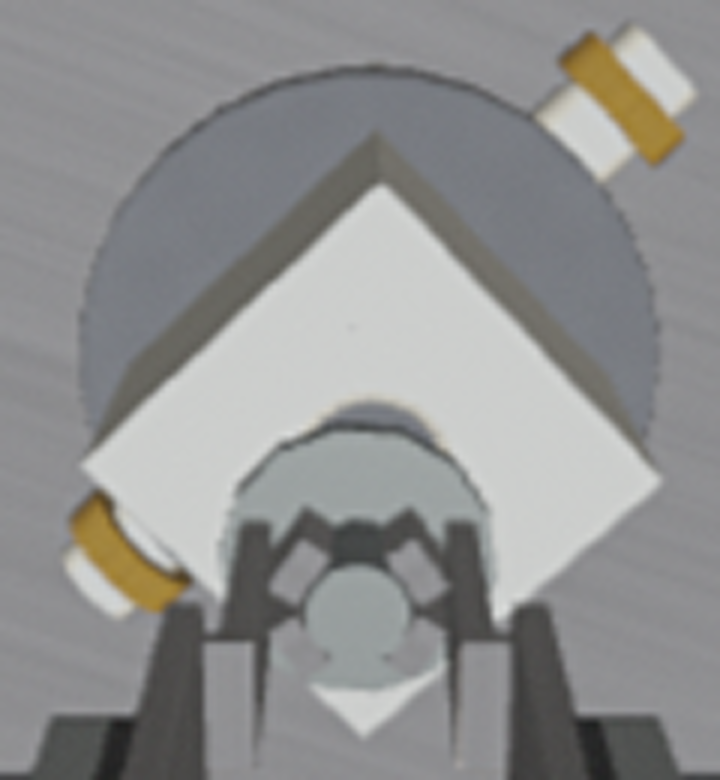

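View pics/s12c.png

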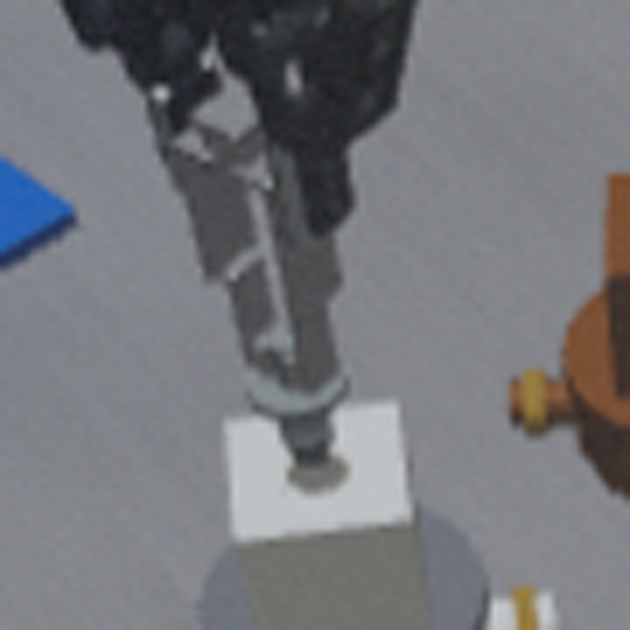

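View pics/c12c.png

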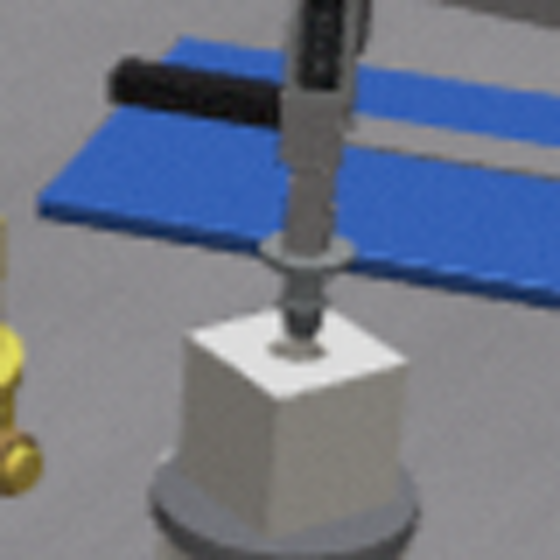

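```bash
python3 - <<'E'
from h import *
np.set_printoptions(precision=4,suppress=True)
M=pickle.load(open("pics/w12.pkl","rb"));o=env.observe();R=o["ee_rot"];t=o["tool_pos"]
f=lambda x,y,z:atz("wrist",up(x,y,6,196,110),z,M)
def T(n,P):print(n,P,"tool",R.T@(P-t))
c=[f(*p,.105) for p in((83,465),(378,180),(660,480),(365,738))]
T("LRmid",(c[0]+c[2])/2);T("TBmid",(c[1]+c[3])/2);T("holetop",f(373,400,.105))
po=t[2]-.0954+.048
T("stem",f(358,616,po+.02)); T("fl",f(358,560,po+.004))
for n,h,ft,ox,oy in(("side",(318,472),(314,460),130,60),("scene",(300,350),(301,335),250,80)):
    hp=atz(n,up(*h,7,ox,oy),.105);tp=atz(n,up(*ft,7,ox,oy),po-.03)
    print(n,hp,tp,"foot->hole tool",R.T@(hp-tp))
E
```

```text
LRmid [0.5111 0.249  0.105 ] tool [-0.0021  0.0015  0.0822]
TBmid [0.5111 0.2491 0.105 ] tool [-0.0021  0.0014  0.0822]
holetop [0.5211 0.2526 0.105 ] tool [0.0085 0.0016 0.0822]
stem [0.511  0.2511 0.1598] tool [-0.0015 -0.0005  0.0274]
fl [0.5117 0.2513 0.1438] tool [-0.0008 -0.0005  0.0434]
side [0.5091 0.2471 0.105 ] [0.509  0.248  0.1098] foot->hole tool [-0.0002  0.0009  0.0048]
scene [0.5142 0.2444 0.105 ] [0.513  0.2466 0.1098] foot->hole tool [0.0003 0.0025 0.0048]
```

Each camera now has the port about +1 to +2.5 mm in y from the stopper (wrist: corners (83,465), (378,180), (660,480), (365,738)). The earlier move had still been settling. Correcting.

Call:
carry_out([
  [0.2, [-0.02, 0.06, 0], 0],
  [0.2, [0, 0, 0], 0],
  [0.2, [0, 0, 0], 0],
  [0.2, [0, 0, 0], 0],
  [0.2, [0, 0, 0], 0],
])

```text
time: 12.0
tool_pos: [0.5124, 0.2491, 0.1868]
ee_rot: [[0.937, 0.348, -0.0], [0.348, -0.937, 0.0], [-0.0, -0.0, -1.0]]
force: [0.7, 0.3, -1.0]
grip_width: 0.436
```

```bash
python3 -c "
from h import *
st();snap('wrist','w13',(196,110,120,130),6)"
```

```text
t 12.0 tcp [0.5124 0.2491 0.1868] yaw_y -69.61707401122676 z [-0.      0.0001 -1.    ] F [ 0.7062  0.3492 -1.0462] T [-0.0133 -0.0636  0.0422] g 0.43605038202011887
```

View pics/w13c.png

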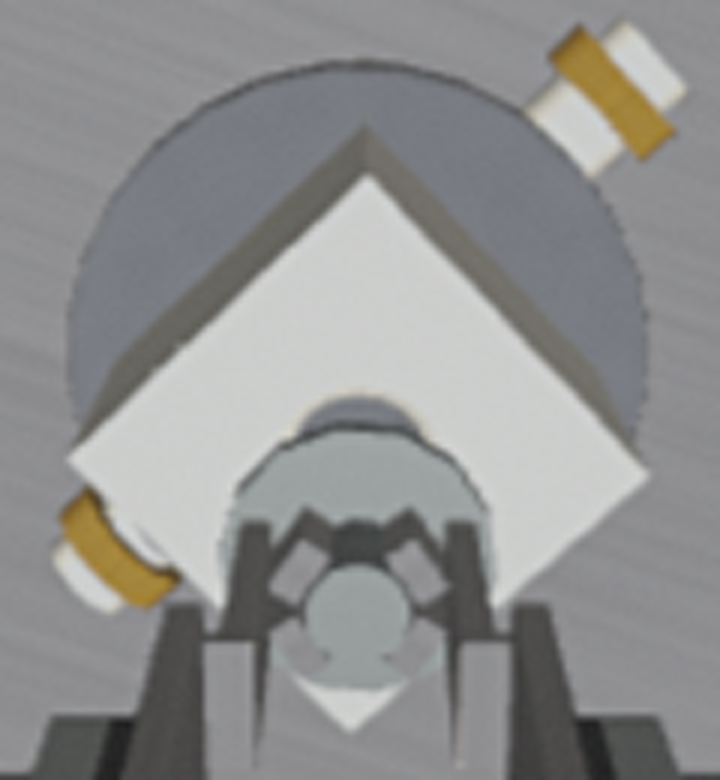

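Call:
carry_out([
  [0.2, [0, 0, 0.15], 0],
  [0.2, [0, 0, 0.15], 0],
  [0.2, [0, 0, 0.15], 0],
  [0.2, [0, 0, 0], 0],
  [0.2, [0, 0, 0], 0],
])

```text
time: 12.55
tool_pos: [0.5123, 0.249, 0.1731]
ee_rot: [[0.937, 0.348, -0.0], [0.348, -0.937, -0.0], [-0.001, -0.0, -1.0]]
force: [-0.3, 1.1, -0.8]
grip_width: 0.434
```

```bash
python3 -c "
from h import *
st();snap('side','s14',(130,60,90,90),7);snap('scene','c14',(250,80,80,80),7)"
```

```text
t 12.55 tcp [0.5123 0.249  0.1731] yaw_y -69.6173634817121 z [-0.0005 -0.0001 -1.    ] F [-0.3346  1.0654 -0.8336] T [ 0.0621  0.0267 -0.0037] g 0.43381569300501094
```

View pics/s14c.png

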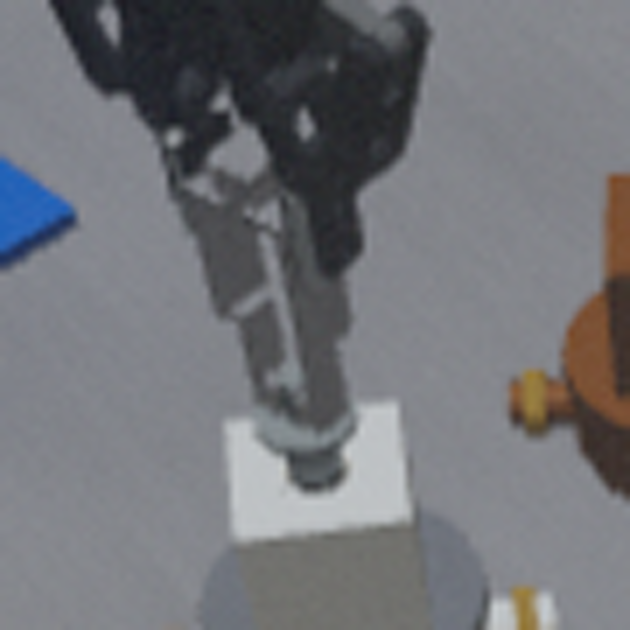

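View pics/c14c.png

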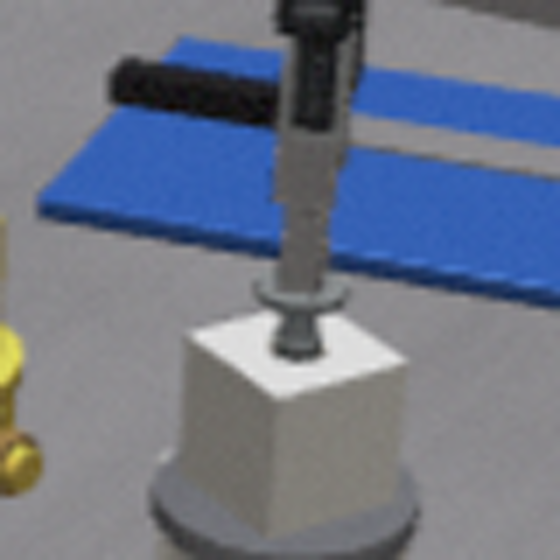

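The foot is in the mouth, centred in both views with no side load. Continuing in small steps.

Call:
carry_out([
  [0.2, [0, 0, 0.1], 0],
  [0.2, [0, 0, 0.1], 0],
  [0.2, [0, 0, 0.1], 0],
  [0.2, [0, 0, 0], 0],
  [0.2, [0, 0, 0], 0],
])

```text
time: 13.15
tool_pos: [0.5123, 0.249, 0.1642]
ee_rot: [[0.937, 0.348, -0.0], [0.348, -0.937, -0.0], [-0.0, 0.0, -1.0]]
force: [-0.9, 0.9, -1.4]
grip_width: 0.433
```

Call:
carry_out([
  [0.2, [0, 0, 0.07], 0],
  [0.2, [0, 0, 0.07], 0],
  [0.2, [0, 0, 0], 0],
])

```text
time: 13.45
tool_pos: [0.5125, 0.2491, 0.1601]
ee_rot: [[0.937, 0.348, 0.0], [0.348, -0.937, 0.0], [0.0, -0.0, -1.0]]
force: [-0.5, 0.2, -0.3]
grip_width: 0.43
```

Call:
carry_out([
  [0.2, [0, 0, 0.07], 0],
  [0.2, [0, 0, 0.05], 0],
  [0.2, [0, 0, 0], 0],
])

```text
time: 13.75
tool_pos: [0.5124, 0.249, 0.1563]
ee_rot: [[0.937, 0.348, -0.0], [0.348, -0.937, -0.0], [-0.0, 0.0, -1.0]]
force: [-0.2, 0.3, 0.5]
grip_width: 0.435
```

Call:
carry_out([
  [0.2, [0, 0, 0.05], 0],
  [0.2, [0, 0, 0.04], 0],
  [0.2, [0, 0, 0], 0],
])

```text
time: 14.05
tool_pos: [0.5121, 0.2489, 0.1533]
ee_rot: [[0.937, 0.348, -0.001], [0.348, -0.937, -0.0], [-0.001, 0.0, -1.0]]
force: [0.3, -0.5, -4.0]
grip_width: 0.434
```

Call:
carry_out([
  [0.2, [0, 0, 0.04], 0],
  [0.2, [0, 0, 0], 0],
])

```text
time: 14.25
tool_pos: [0.5123, 0.2489, 0.1524]
ee_rot: [[0.937, 0.348, -0.0], [0.348, -0.937, -0.0], [-0.0, 0.0, -1.0]]
force: [-0.8, -0.6, 0.4]
grip_width: 0.434
```

```bash
python3 -c "
from h import *
st();snap('side','s15',(130,60,90,90),7);snap('scene','c15',(250,80,80,80),7)"
```

```text
t 14.25 tcp [0.5123 0.2489 0.1524] yaw_y -69.62404638111637 z [-0.0003 -0.0002 -1.    ] F [-0.8166 -0.5627  0.4087] T [-0.1069 -0.006  -0.0086] g 0.4342619528475965
```

View pics/s15c.png

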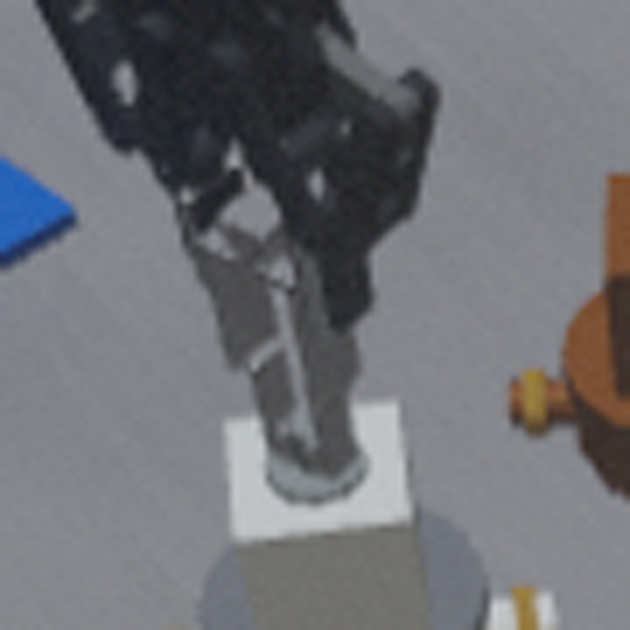

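View pics/c15c.png

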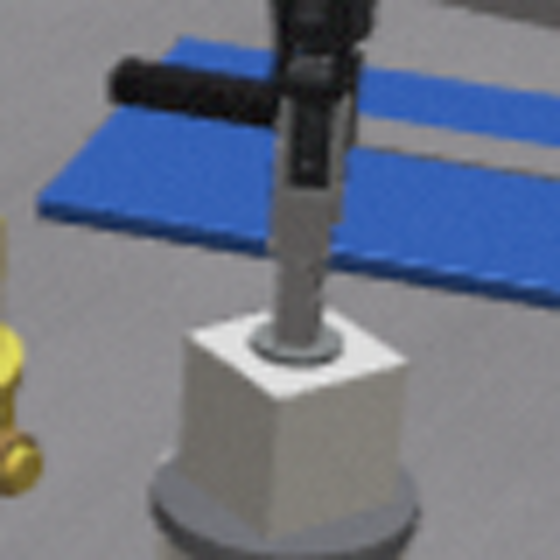

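The flange is at the block top and contact begins. Pressing in roughly 1 mm steps now.

Call:
carry_out([
  [0.2, [0, 0, 0.03], 0],
  [0.2, [0, 0, 0], 0],
])

```text
time: 14.55
tool_pos: [0.5123, 0.2489, 0.1518]
ee_rot: [[0.937, 0.348, 0.0], [0.348, -0.937, -0.0], [-0.0, 0.0, -1.0]]
force: [-1.8, -0.5, 1.5]
grip_width: 0.43
```

Call:
carry_out([
  [0.2, [0, 0, 0.03], 0],
  [0.2, [0, 0, 0], 0],
])

```text
time: 14.75
tool_pos: [0.5124, 0.249, 0.1511]
ee_rot: [[0.937, 0.348, 0.0], [0.348, -0.937, -0.0], [0.0, 0.0, -1.0]]
force: [-0.9, -1.1, 4.1]
grip_width: 0.434
```

Call:
carry_out([
  [0.2, [0, 0, 0.02], 0],
  [0.2, [0, 0, 0], 0],
])

```text
time: 14.95
tool_pos: [0.5125, 0.249, 0.1505]
ee_rot: [[0.937, 0.348, 0.0], [0.348, -0.937, 0.0], [0.0, 0.0, -1.0]]
force: [-0.4, -2.4, 5.3]
grip_width: 0.434
```

Call:
carry_out([
  [0.2, [0, 0, 0.025], 0],
  [0.2, [0, 0, 0], 0],
  [0.2, [0, 0, 0], 0],
])

```text
time: 15.25
tool_pos: [0.5125, 0.249, 0.1497]
ee_rot: [[0.937, 0.348, 0.0], [0.348, -0.937, 0.0], [0.0, 0.0, -1.0]]
force: [-0.9, -1.6, 5.3]
grip_width: 0.43
```

Call:
carry_out([
  [0.2, [0, 0, 0.02], 0],
  [0.2, [0, 0, 0], 0],
  [0.2, [0, 0, 0], 0],
])

```text
time: 15.55
tool_pos: [0.5125, 0.249, 0.1491]
ee_rot: [[0.937, 0.348, 0.0], [0.348, -0.937, 0.0], [0.0, 0.0, -1.0]]
force: [-1.5, -1.1, 5.2]
grip_width: 0.431
```

The force stays at about 5 N while the TCP moved 1.4 mm, so something is sliding. I'll look.

```bash
python3 -c "
from h import *
st();snap('wrist','w16',(196,110,120,130),6);snap('side','s16',(130,60,90,90),7);snap('scene','c16',(265,95,55,55),11)"
```

```text
t 15.55 tcp [0.5125 0.249  0.1491] yaw_y -69.62361050866957 z [ 0.0003  0.     -1.    ] F [-1.4565 -1.0945  5.2203] T [-0.4661  0.3764 -0.002 ] g 0.4306847494306252
```

View pics/w16c.png

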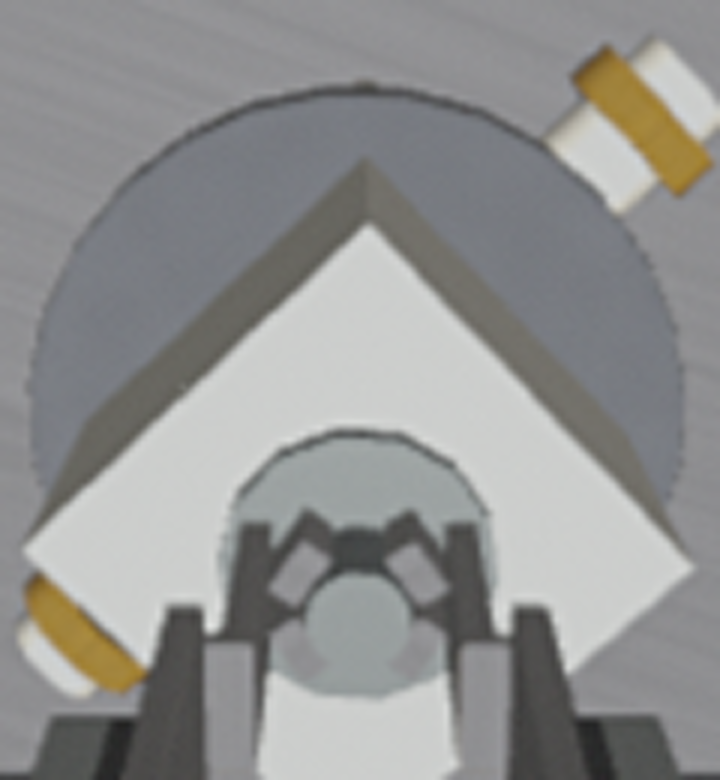

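View pics/s16c.png

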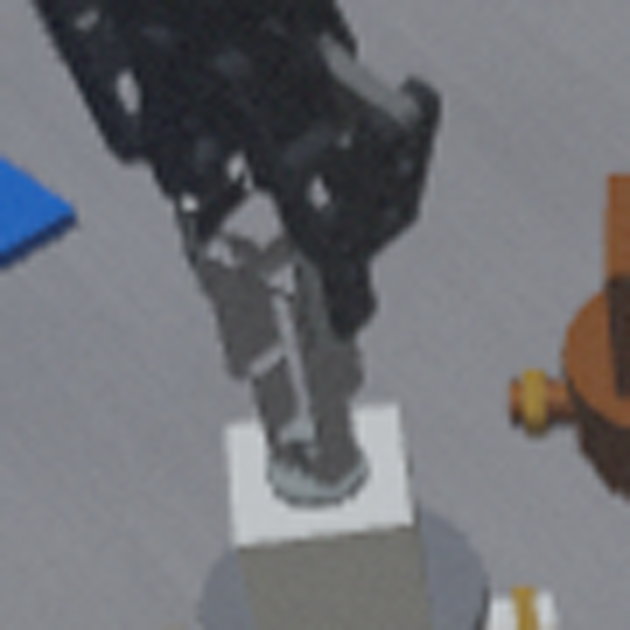

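View pics/c16c.png

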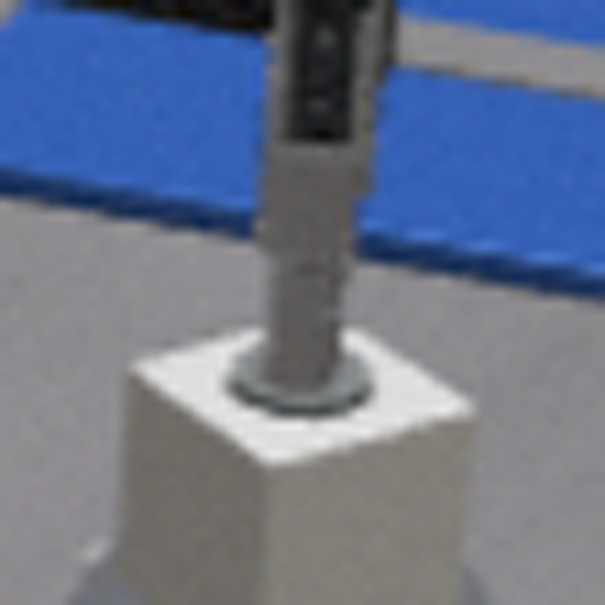

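The tips are unchanged in the image while the stem moved from row 616 to about 625, so the stem slid about 1.3 mm up in the V tips and they now reach the flange. The tongs themselves did not slip. Continuing in small steps.

Call:
carry_out([
  [0.2, [0, 0, 0.02], 0],
  [0.2, [0, 0, 0], 0],
])

```text
time: 15.9
tool_pos: [0.5125, 0.249, 0.1484]
ee_rot: [[0.937, 0.348, 0.0], [0.348, -0.937, -0.0], [0.0, 0.0, -1.0]]
force: [-1.1, -1.6, 5.4]
grip_width: 0.433
```

Call:
carry_out([
  [0.2, [0, 0, 0.02], 0],
  [0.2, [0, 0, 0], 0],
])

```text
time: 16.1
tool_pos: [0.5125, 0.249, 0.1479]
ee_rot: [[0.937, 0.348, 0.0], [0.348, -0.937, 0.0], [0.0, 0.0, -1.0]]
force: [-0.9, -1.8, 5.9]
grip_width: 0.43
```

Call:
carry_out([
  [0.2, [0, 0, 0.02], 0],
  [0.2, [0, 0, 0], 0],
])

```text
time: 16.3
tool_pos: [0.5125, 0.249, 0.1474]
ee_rot: [[0.937, 0.348, 0.0], [0.348, -0.937, 0.0], [0.0, 0.0, -1.0]]
force: [-1.7, -1.2, 6.9]
grip_width: 0.434
```

```bash
python3 -c "
from h import *
st();snap('wrist','w17',(196,110,120,130),6);snap('side','s17',(160,110,40,40),14)"
```

```text
t 16.3 tcp [0.5125 0.249  0.1474] yaw_y -69.62353340122661 z [ 0.0005  0.0001 -1.    ] F [-1.7124 -1.2357  6.9188] T [-0.4758  0.4644 -0.0115] g 0.4337837852256342
```

View pics/w17c.png

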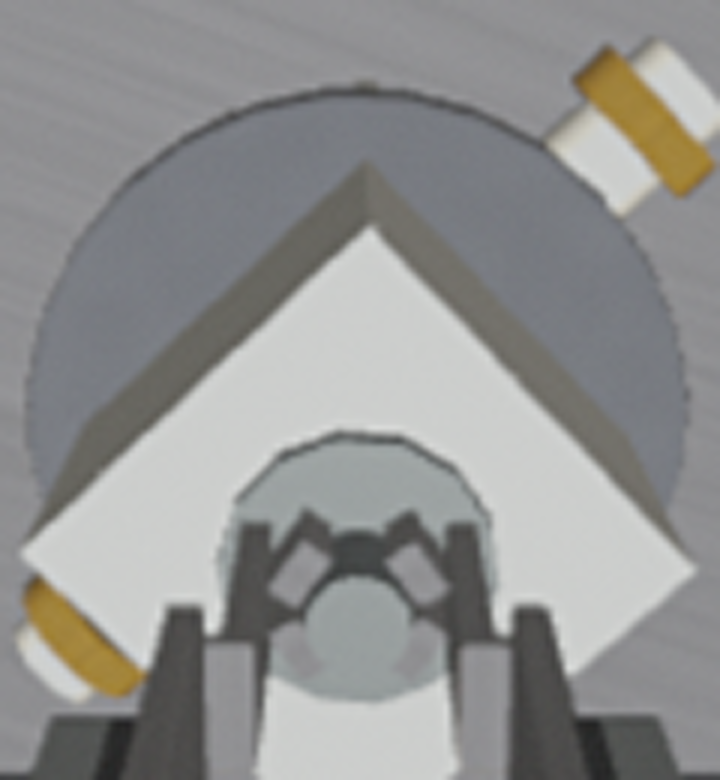

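View pics/s17c.png

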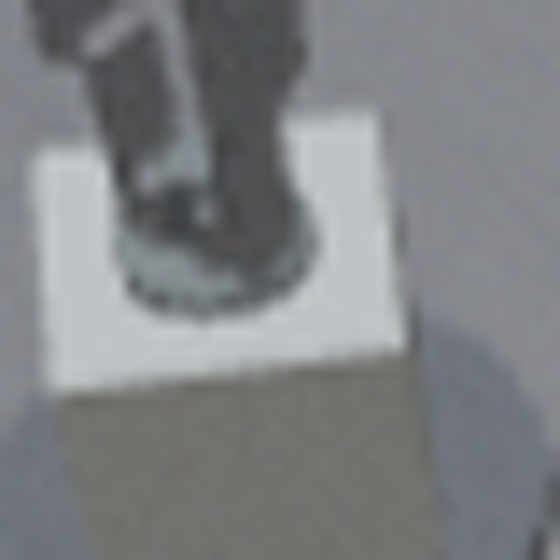

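Call:
carry_out([
  [0.2, [0, 0, 0.02], 0],
  [0.2, [0, 0, 0], 0],
])

```text
time: 16.6
tool_pos: [0.5126, 0.2491, 0.147]
ee_rot: [[0.937, 0.348, 0.001], [0.348, -0.937, 0.0], [0.001, 0.0, -1.0]]
force: [-1.8, -2.1, 8.8]
grip_width: 0.432
```

Call:
carry_out([
  [0.2, [0, 0, 0.02], 0],
  [0.2, [0, 0, 0], 0],
])

```text
time: 16.8
tool_pos: [0.5126, 0.2491, 0.1466]
ee_rot: [[0.937, 0.348, 0.001], [0.348, -0.937, 0.0], [0.001, 0.0, -1.0]]
force: [-2.1, -2.0, 10.4]
grip_width: 0.437
```

Push is about 11.8 N (reading plus 1.4 N of carried weight). Holding.

Call:
carry_out([
  [0.2, [0, 0, 0], 0],
  [0.2, [0, 0, 0], 0],
  [0.2, [0, 0, 0], 0],
])

```text
time: 17.1
tool_pos: [0.5126, 0.2491, 0.1466]
ee_rot: [[0.937, 0.348, 0.001], [0.348, -0.937, 0.0], [0.001, 0.0, -1.0]]
force: [-2.1, -1.9, 9.9]
grip_width: 0.435
```

Call:
carry_out([
  [0.2, [0, 0, 0], 0],
  [0.2, [0, 0, 0], 0],
  [0.2, [0, 0, 0], 0],
  [0.2, [0, 0, 0], 0],
  [0.2, [0, 0, 0], 0],
])

```text
time: 17.6
tool_pos: [0.5126, 0.249, 0.1467]
ee_rot: [[0.937, 0.348, 0.001], [0.348, -0.937, 0.0], [0.001, 0.0, -1.0]]
force: [-2.2, -1.7, 9.3]
grip_width: 0.43
```

```bash
python3 -c "
from h import *
st();snap('side','s18',(160,110,40,40),14);snap('scene','c18',(265,95,55,55),11);st()"
```

```text
t 17.6 tcp [0.5126 0.249  0.1467] yaw_y -69.62803593369071 z [ 0.0009  0.0001 -1.    ] F [-2.154  -1.7133  9.2601] T [-0.5226  0.618   0.0036] g 0.43000003663056385
t 17.7 tcp [0.5126 0.2491 0.1466] yaw_y -69.62736617319071 z [ 0.0009  0.0001 -1.    ] F [-2.6512 -1.9901 10.0452] T [-0.532   0.6672  0.0036] g 0.4326963351417462
```

View pics/c18c.png

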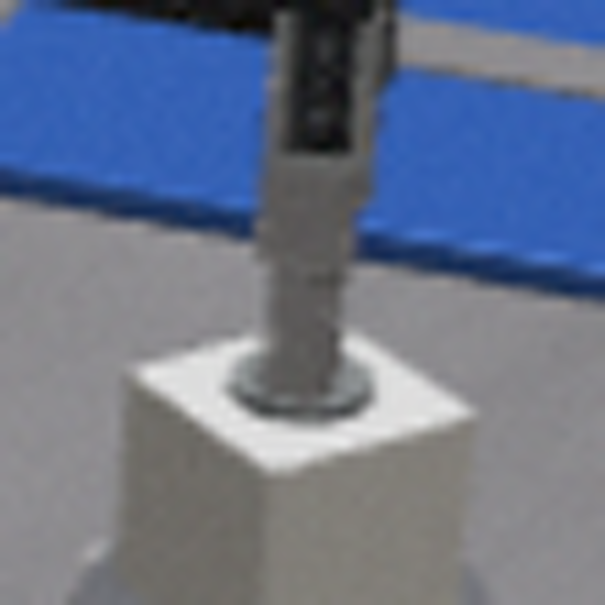

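View pics/s18c.png

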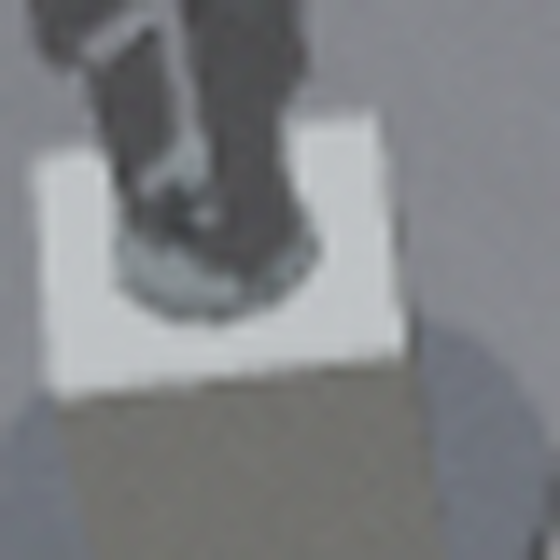

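```bash
python3 - <<'E'
from h import *
for n,box,a,b in(("scene",(278,125,30,25),"c14","c18"),("side",(162,132,30,12),"s14","s18")):
    x,y,w,h=box
    A=cv2.imread(f"pics/{a}.png",0)[y:y+h,x:x+w].astype(np.float32);B=cv2.imread(f"pics/{b}.png",0)[y:y+h,x:x+w].astype(np.float32)
    w_=cv2.createHanningWindow((w,h),cv2.CV_32F)
    P=np.array([.512,.249,.105]);print(n,cv2.phaseCorrelate(A,B,w_),"px for 3mm",proj(n,P-[0,0,.003])-proj(n,P))
E
```

```text
scene ((0.25352010782570744, 1.5220506528547535), 0.8958424708048502) px for 3mm [-0.08263814  1.05705569]
side ((-0.048374638642702195, -0.25932676644093444), 0.8773640619383918) px for 3mm [0.20158544 0.94619816]
```

Call:
carry_out([
  [0.2, [0, 0, 0.01], 0],
  [0.2, [0, 0, 0], 0],
  [0.2, [0, 0, 0], 0],
  [0.2, [0, 0, 0], 0],
])

```text
time: 18.1
tool_pos: [0.5126, 0.2491, 0.1464]
ee_rot: [[0.937, 0.348, 0.001], [0.348, -0.937, 0.0], [0.001, 0.0, -1.0]]
force: [-2.4, -2.7, 10.3]
grip_width: 0.433
```

Call:
carry_out([
  [0.2, [0, 0, 0], 0],
  [0.2, [0, 0, 0], 0],
  [0.2, [0, 0, 0], 0],
  [0.2, [0, 0, 0], 0],
])

```text
time: 18.5
tool_pos: [0.5126, 0.2491, 0.1464]
ee_rot: [[0.937, 0.348, 0.001], [0.348, -0.937, 0.0], [0.001, 0.0, -1.0]]
force: [-2.6, -2.1, 10.8]
grip_width: 0.434
```

Call:
carry_out([
  [0.2, [0, 0, -0.05], 0],
  [0.2, [0, 0, -0.05], 0],
  [0.2, [0, 0, 0], 0],
  [0.2, [0, 0, 0], 0],
])

```text
time: 18.9
tool_pos: [0.5124, 0.249, 0.1485]
ee_rot: [[0.937, 0.348, 0.0], [0.348, -0.937, 0.0], [0.0, -0.0, -1.0]]
force: [-0.7, -1.4, 2.8]
grip_width: 0.432
```

Held at roughly 11–12 N for about 1.7 s, then unloaded. Opening the tongs to about 44 mm.

Call:
carry_out([
  [0.12, [0, 0, 0], 0],
  [0.06, [0, 0, 0], 0],
  [0, [0, 0, 0], 0],
  [-0.04, [0, 0, 0], 0],
  [-0.04, [0, 0, 0], 0],
  [-0.04, [0, 0, 0], 0],
  [-0.04, [0, 0, 0], 0],
])

```text
time: 19.6
tool_pos: [0.5125, 0.2491, 0.1486]
ee_rot: [[0.937, 0.348, 0.0], [0.348, -0.937, 0.0], [0.0, -0.0, -1.0]]
force: [1.1, -2.8, 3.6]
grip_width: 0.522
```

```bash
python3 -c "
from h import *
st();snap('wrist','w19',(196,110,120,130),6)"
```

```text
t 19.6 tcp [0.5125 0.2491 0.1486] yaw_y -69.62229220894953 z [ 0.0002  0.0001 -1.    ] F [ 1.0718 -2.8158  3.6115] T [-0.6361 -0.2839  0.0205] g 0.5215603134157027
```

View pics/w19c.png

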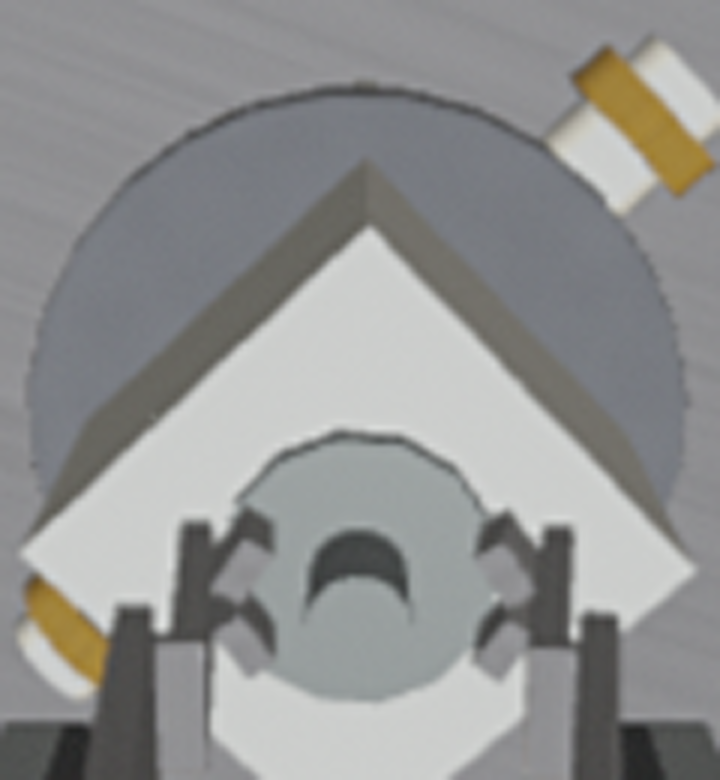

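The tips are clear of the stem on both sides. Lifting straight up.

Call:
carry_out([
  [-0.04, [0, 0, -0.1], 0],
  [-0.04, [0, 0, -0.3], 0],
  [-0.04, [0, 0, -0.6], 0],
  [-0.04, [0, 0, -1], 0],
  [-0.04, [0, 0, -0.6], 0],
  [-0.04, [0, 0, 0], 0],
  [-0.04, [0, 0, 0], 0],
])

```text
time: 20.35
tool_pos: [0.512, 0.2494, 0.2265]
ee_rot: [[0.937, 0.349, -0.0], [0.349, -0.937, 0.0], [0.0, -0.0, -1.0]]
force: [-0.6, -0.1, -2.0]
grip_width: 0.521
```

```bash
python3 -c "
from h import *
st();snap('wrist','w20',(176,110,160,180),4);snap('side','s20',(130,60,90,90),7);snap('scene','c20',(250,80,80,80),7)"
```

```text
t 20.35 tcp [0.512  0.2494 0.2265] yaw_y -69.59330994527048 z [-0.      0.0004 -1.    ] F [-0.5998 -0.0986 -1.9572] T [-0.0165  0.041  -0.0119] g 0.5207325992206564
```

View pics/w20c.png

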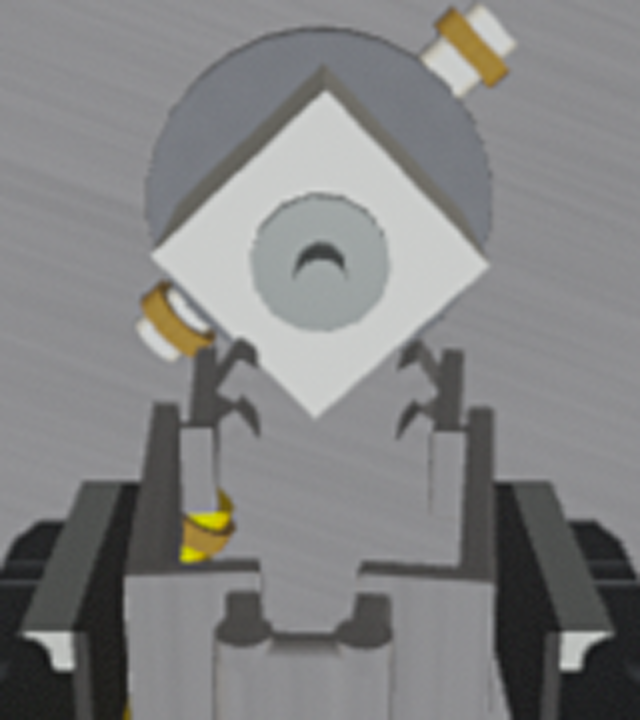

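View pics/s20c.png

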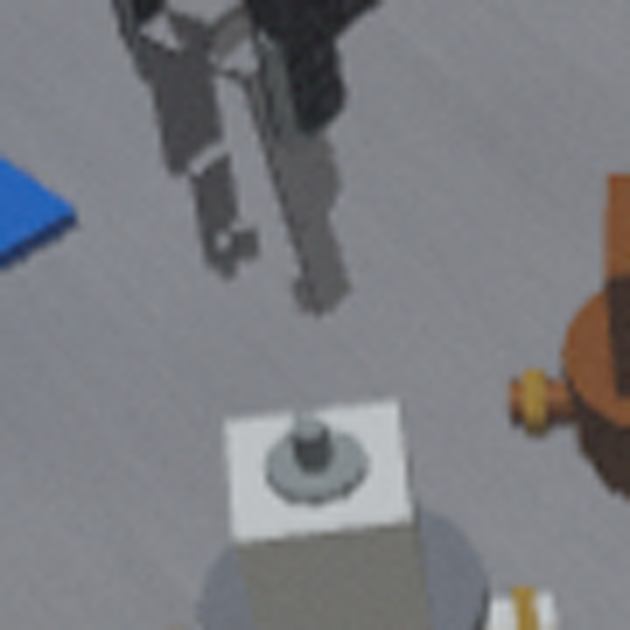

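View pics/c20c.png

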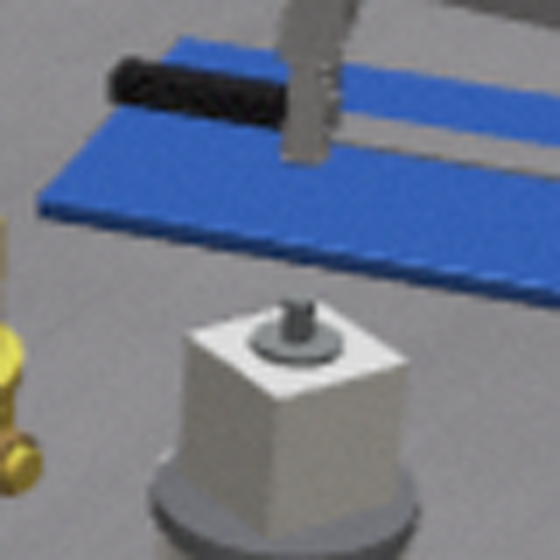

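The stopper stands centred with its flange flat on the block: flange at wrist crop (320,262), block centre (320,261). The tongs are unchanged in the grip. Returning to the stand.

Call:
carry_out([
  [-0.04, [-0.2, 0.45, 0], 0],
  [-0.04, [-0.405, 0.9, 0], 0],
  [-0.04, [-0.405, 0.9, 0], 0],
  [-0.04, [-0.405, 0.9, 0], 0],
  [-0.04, [-0.405, 0.9, 0], 0],
  [-0.04, [-0.405, 0.9, 0], 0],
  [-0.04, [-0.405, 0.9, 0], 0],
  [-0.04, [-0.405, 0.9, 0], 0],
])

```text
time: 21.3
tool_pos: [0.4966, 0.0251, 0.2261]
ee_rot: [[0.938, 0.347, -0.001], [0.347, -0.938, -0.0], [-0.001, 0.0, -1.0]]
force: [1.1, -0.2, -1.2]
grip_width: 0.518
```

Call:
carry_out([
  [-0.04, [-0.405, 0.9, 0], 0],
  [-0.04, [-0.405, 0.9, 0], 0],
  [-0.04, [-0.405, 0.9, 0], 0],
  [-0.04, [-0.405, 0.9, 0], 0],
  [-0.04, [-0.405, 0.9, 0], 0],
  [-0.04, [-0.405, 0.9, 0], 0],
  [-0.04, [-0.405, 0.9, 0], 0],
  [-0.04, [-0.405, 0.9, 0], 0],
])

```text
time: 22.1
tool_pos: [0.4802, -0.2108, 0.2261]
ee_rot: [[0.938, 0.347, -0.001], [0.347, -0.938, 0.0], [-0.001, -0.0, -1.0]]
force: [0.9, 0.5, -1.7]
grip_width: 0.522
```

Call:
carry_out([
  [-0.04, [-0.2, 0.45, 0], 0],
  [-0.04, [0, 0, 0], 0],
  [-0.04, [0, 0, 0], 0],
  [-0.04, [0, 0, 0], 0],
])

```text
time: 22.5
tool_pos: [0.481, -0.2218, 0.2265]
ee_rot: [[0.937, 0.35, 0.0], [0.35, -0.937, 0.001], [0.0, -0.001, -1.0]]
force: [1.0, -0.3, -1.1]
grip_width: 0.521
```

Call:
carry_out([
  [-0.04, [-0.22, 0.45, 0], 0],
  [-0.04, [-0.22, 0.45, 0], 0],
  [-0.04, [0, 0, 1], 0],
  [-0.04, [0, 0, 1], 0],
  [-0.04, [0, 0, 1], 0],
  [-0.04, [0, 0, 0], 0],
  [-0.04, [0, 0, 0], 0],
  [-0.04, [0, 0, 0], 0],
])

```text
time: 23.3
tool_pos: [0.4787, -0.2543, 0.1381]
ee_rot: [[0.938, 0.348, 0.002], [0.348, -0.938, -0.001], [0.002, 0.002, -1.0]]
force: [0.4, 0.8, -2.1]
grip_width: 0.525
```

```bash
python3 -c "
from h import *
st();snap('wrist','w21',(176,110,160,150),5);snap('side','s21',(240,230,110,110),5)"
```

```text
t 23.3 tcp [ 0.4787 -0.2543  0.1381] yaw_y -69.64140277751768 z [ 0.0021 -0.0011 -1.    ] F [ 0.4025  0.7788 -2.1409] T [ 0.0051 -0.0394  0.0005] g 0.5251011708500031
```

View pics/w21c.png

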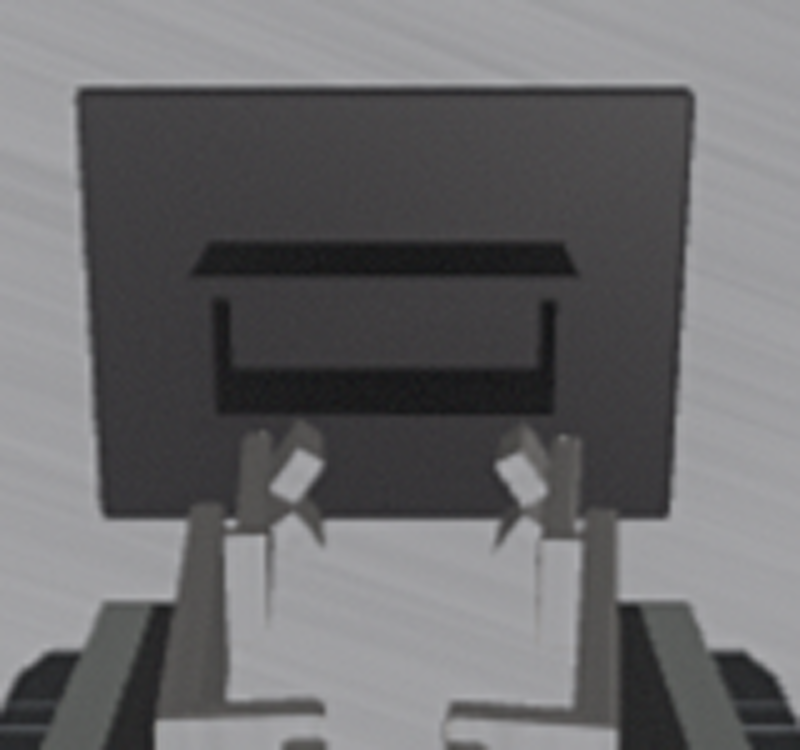

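View pics/s21c.png

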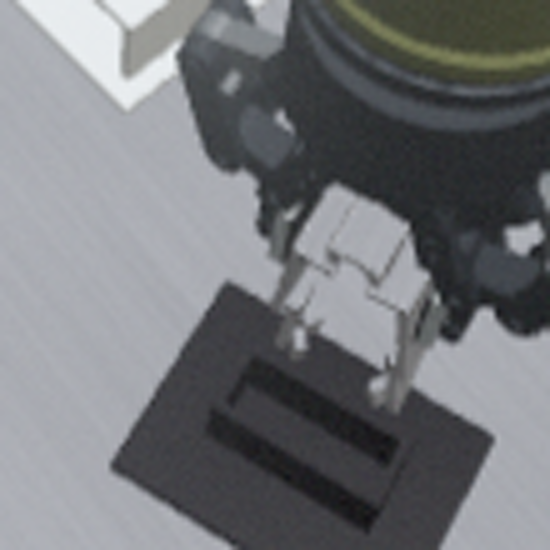

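TCP is 2.5 mm off in y from the pick-up pose, and the tongs rolled about 1° with tips ~1.5 mm towards +y. Shifting y by -3.5 mm and settling before entering the pocket.

Call:
carry_out([
  [-0.04, [0, -0.115, 0.4], 0],
  [-0.04, [0, 0, 0.4], 0],
  [-0.04, [0, 0, 0], 0],
  [-0.04, [0, 0, 0], 0],
  [-0.04, [0, 0, 0], 0],
])

```text
time: 23.9
tool_pos: [0.477, -0.2504, 0.113]
ee_rot: [[0.937, 0.348, 0.001], [0.348, -0.937, -0.0], [0.001, 0.001, -1.0]]
force: [0.1, 0.5, -1.5]
grip_width: 0.525
```

```bash
python3 -c "
from h import *
o=st();print(o['ee_rot'].T@(np.array([.4779,-.2519,.0464])-o['tool_pos']));snap('wrist','w22',(176,110,160,150),5);snap('side','s22',(240,230,110,110),5)"
```

```text
t 23.9 tcp [ 0.477  -0.2504  0.113 ] yaw_y -69.61857549563186 z [ 0.0007 -0.0003 -1.    ] F [ 0.1494  0.4954 -1.5379] T [-0.0188  0.0741 -0.007 ] g 0.5249528017059536
[0.0003 0.0017 0.0666]
```

View pics/w22c.png

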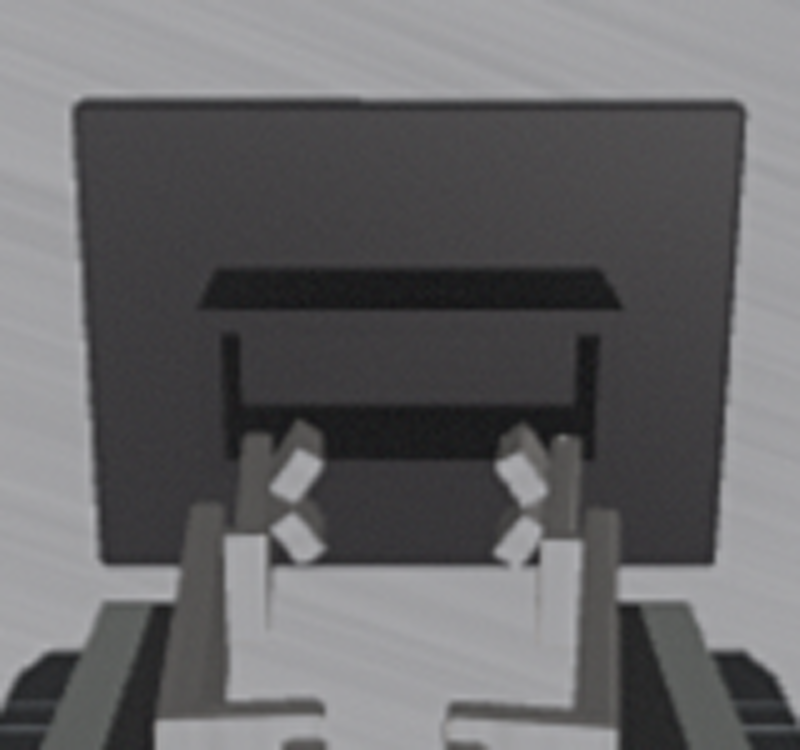

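View pics/s22c.png

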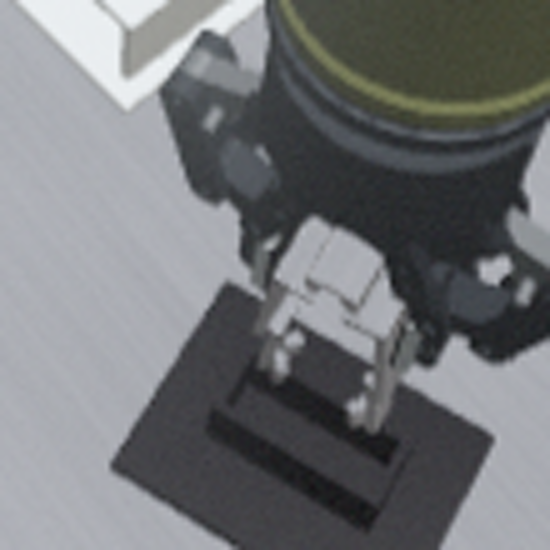

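The tips (240–580, mid 410) are centred over the pocket (222–598, mid 410), and x is within 0.3 mm. Lowering.

Call:
carry_out([
  [-0.04, [0, 0, 0.4], 0],
  [-0.04, [0, 0, 0.5], 0],
  [-0.04, [0, 0, 0.4], 0],
  [-0.04, [0, 0, 0], 0],
  [-0.04, [0, 0, 0], 0],
])

```text
time: 24.5
tool_pos: [0.4764, -0.2501, 0.0732]
ee_rot: [[0.937, 0.348, -0.001], [0.348, -0.937, 0.0], [-0.001, -0.001, -1.0]]
force: [-0.1, 0.3, -0.6]
grip_width: 0.519
```

```bash
python3 -c "
from h import *
st();snap('wrist','w23',(176,110,160,150),5);snap('side','s23',(240,230,110,110),5)"
```

```text
t 24.5 tcp [ 0.4764 -0.2501  0.0732] yaw_y -69.6100701990318 z [-0.0008  0.0005 -1.    ] F [-0.1329  0.2649 -0.629 ] T [ 0.0398 -0.0129 -0.0441] g 0.5187249861572597
```

View pics/w23c.png

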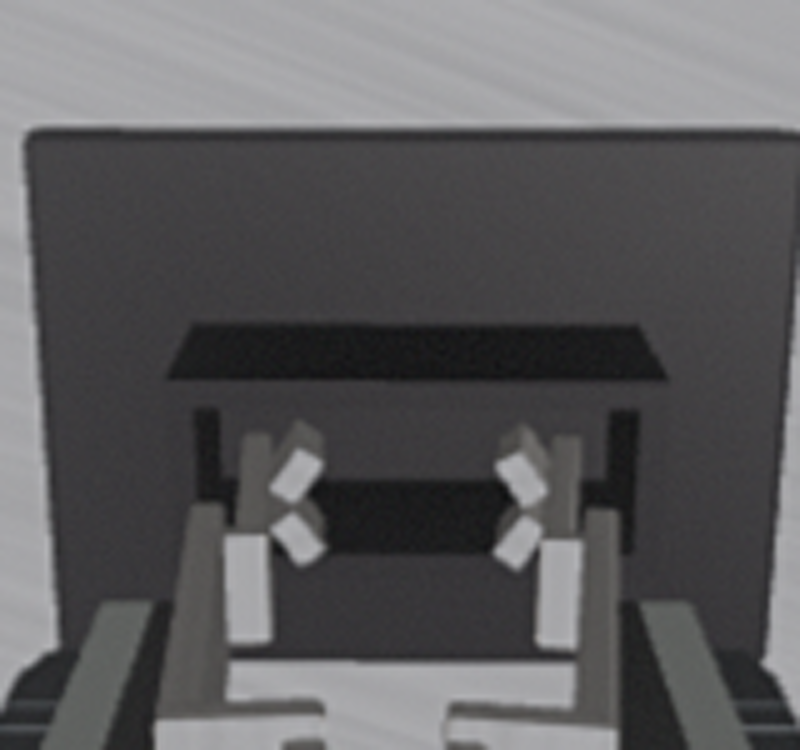

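View pics/s23c.png

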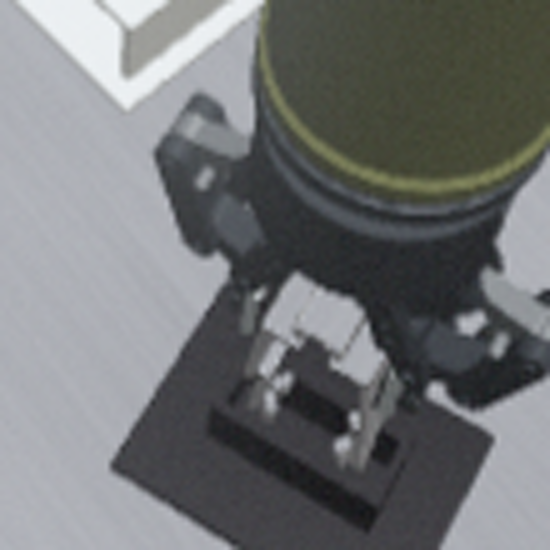

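Call:
carry_out([
  [-0.04, [0.02, 0.03, 0.2], 0],
  [-0.04, [0, 0, 0.3], 0],
  [-0.04, [0, 0, 0.2], 0],
  [-0.04, [0, 0, 0], 0],
  [-0.04, [0, 0, 0], 0],
])

```text
time: 25.1
tool_pos: [0.4773, -0.2507, 0.0523]
ee_rot: [[0.937, 0.348, -0.001], [0.348, -0.937, 0.0], [-0.0, -0.001, -1.0]]
force: [0.4, -0.9, -0.9]
grip_width: 0.519
```

Call:
carry_out([
  [-0.04, [0, 0, 0.1], 0],
  [-0.04, [0, 0, 0], 0],
])

```text
time: 25.3
tool_pos: [0.4774, -0.2509, 0.0494]
ee_rot: [[0.937, 0.348, -0.0], [0.348, -0.937, 0.0], [-0.0, -0.0, -1.0]]
force: [0.6, -0.3, -0.7]
grip_width: 0.525
```

Call:
carry_out([
  [-0.04, [0, 0, 0.06], 0],
  [-0.04, [0, 0, 0], 0],
])

```text
time: 25.5
tool_pos: [0.4774, -0.2509, 0.0476]
ee_rot: [[0.937, 0.348, -0.0], [0.348, -0.937, 0.0], [-0.0, -0.0, -1.0]]
force: [0.6, 0.1, -0.7]
grip_width: 0.519
```

Call:
carry_out([
  [-0.04, [0, 0, 0.04], 0],
  [-0.04, [0, 0, 0], 0],
])

```text
time: 25.7
tool_pos: [0.4778, -0.2509, 0.0468]
ee_rot: [[0.937, 0.348, 0.001], [0.348, -0.937, -0.0], [0.001, 0.0, -1.0]]
force: [-1.5, -0.0, 1.1]
grip_width: 0.518
```

Floor contact is at TCP z 0.0468, matching the pick-up height. Opening.

Call:
carry_out([
  [-0.1, [0, 0, 0.01], 0],
  [-0.16, [0, 0, 0], 0],
  [-0.25, [0, 0, 0], 0],
  [-0.5, [0, 0, 0], 0],
  [-1, [0, 0, 0], 0],
  [-1, [0, 0, 0], 0],
  [-1, [0, 0, 0], 0],
  [-1, [0, 0, 0], 0],
])

```text
time: 26.5
tool_pos: [0.4774, -0.2508, 0.0462]
ee_rot: [[0.937, 0.348, -0.0], [0.348, -0.937, 0.0], [-0.0, -0.0, -1.0]]
force: [-0.1, -0.5, 0.4]
grip_width: 1.0
```

```bash
python3 -c "
from h import *
st();snap('wrist','w24');snap('side','s24',(240,230,110,110),5)"
```

```text
t 26.5 tcp [ 0.4774 -0.2508  0.0462] yaw_y -69.61569038657197 z [-0.      0.0001 -1.    ] F [-0.1456 -0.5281  0.4312] T [0.0244 0.0395 0.0669] g 0.9995631566973844
```

View pics/w24.png

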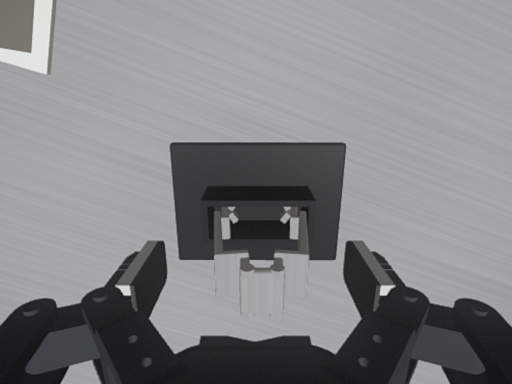

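View pics/s24c.png

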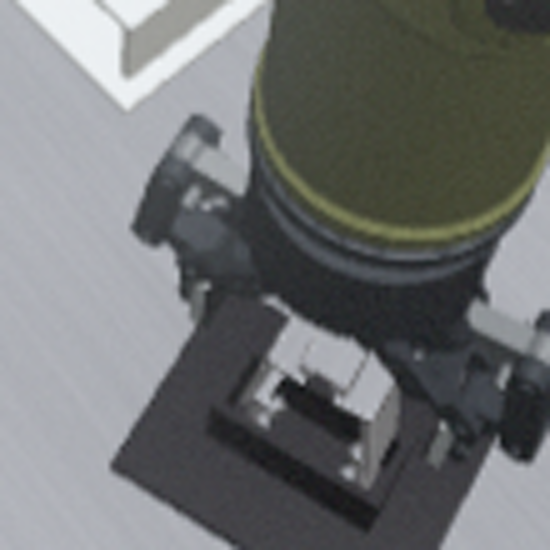

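The tongs stand free, level in the pocket, with the pads clear on both sides. Retreating upwards and checking everything.

Call:
carry_out([
  [-1, [0, 0, -0.5], 0],
  [-1, [0, 0, -1], 0],
  [-1, [0, 0, -1], 0],
  [-1, [0, 0, -1], 0],
  [-1, [0, 0, -1], 0],
  [-1, [0, 0, -0.5], 0],
  [-1, [0, 0, 0], 0],
  [-1, [0, 0, 0], 0],
])

```text
time: 27.4
tool_pos: [0.4772, -0.2508, 0.1958]
ee_rot: [[0.937, 0.348, -0.0], [0.348, -0.937, -0.0], [-0.0, -0.0, -1.0]]
force: [0.1, 0.5, 0.1]
grip_width: 1.002
```

Call:
carry_out([
  [-1, [-1, 0, 0], 0],
  [-1, [-1, 0, 0], 0],
  [-1, [-1, 0.2, 0], 0],
  [-1, [0, 0, 0], 0],
  [-1, [0, 0, 0], 0],
])

```text
time: 27.9
tool_pos: [0.3944, -0.2878, 0.1952]
ee_rot: [[0.938, 0.347, -0.001], [0.347, -0.938, 0.001], [-0.001, -0.002, -1.0]]
force: [0.9, -0.3, -0.2]
grip_width: 0.996
```

```bash
python3 -c "
from h import *
st();snap('wrist','w25',(190,50,140,110),5);snap('side','s25');snap('scene','c25',(265,95,55,55),11)"
```

```text
t 27.9 tcp [ 0.3944 -0.2878  0.1952] yaw_y -69.7071141571961 z [-0.0014  0.0012 -1.    ] F [ 0.9066 -0.3016 -0.1572] T [ 0.015  -0.0289 -0.0009] g 0.995982632839811
```

View pics/w25c.png

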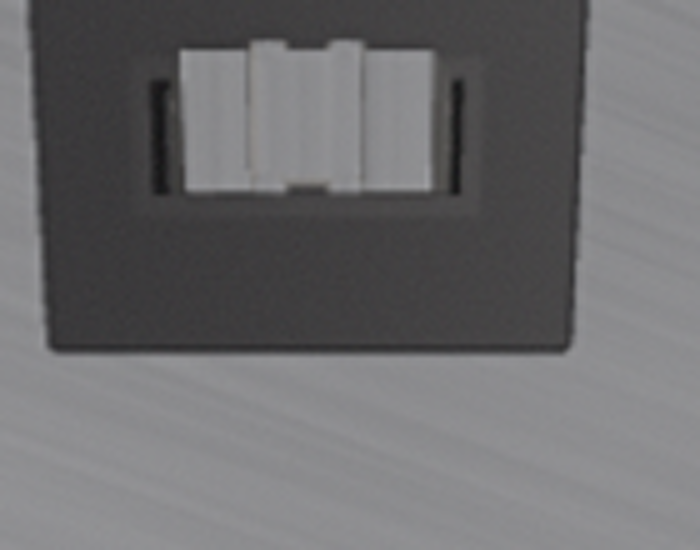

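View pics/s25.png

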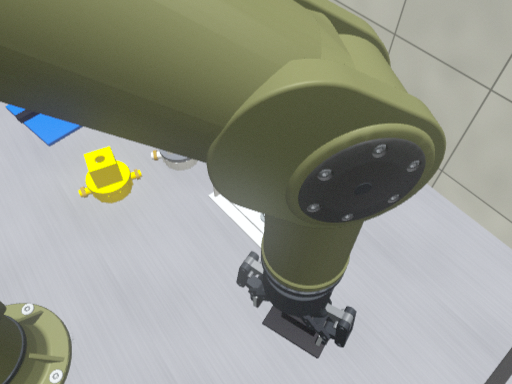

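View pics/c25.png

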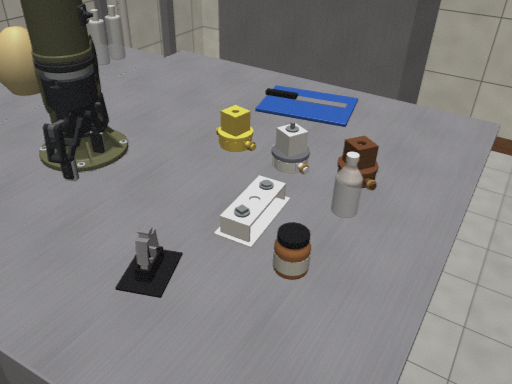

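View pics/c25c.png

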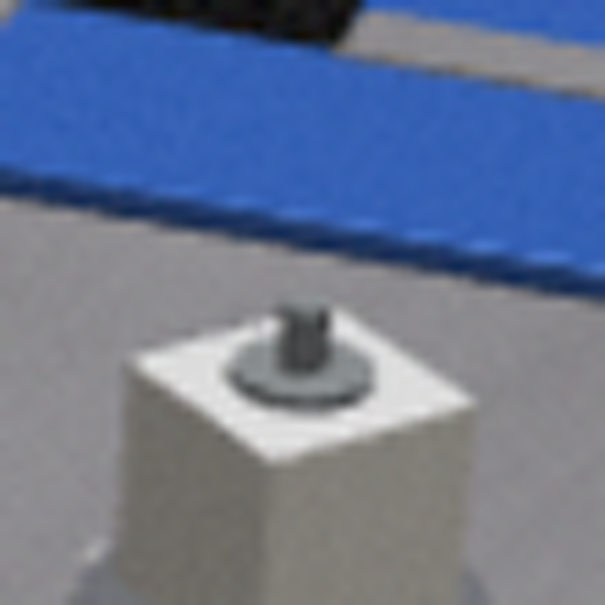

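```bash
python3 -c "
from h import *
st();env.close_job()"
```

```text
t 28.05 tcp [ 0.396  -0.287   0.1957] yaw_y -69.53099599041312 z [-0.0002  0.001  -1.    ] F [-0.2516  0.5848 -0.4385] T [ 0.0062 -0.002  -0.0091] g 1.002588455453388
the job is handed in; nothing more can be done
```

The stopper is home in the white filter's port, the tongs are back in their stand, and I handed the job in at 28 s of the 64 s allowed.

**What I did**
- I gripped the tongs at about 44 mm and closed their V tips on the slim stem in the rack's middle hole, so the gripper never touched the stopper.
- I lowered the stopper into the port and pressed it to about 11–12 N, adding about 1.4 N for the carried weight to the force reading. That was held for about 1.7 s, and the highest reading between moves corresponds to about 12.2 N.
- I eased off, opened the tongs, lifted them clear and stood them back in the pocket. They touched the floor at the same height as at pick-up.

**Last checks**
- The stopper stands upright, with its flange centred on the block and apparently flat.
- The tongs stand level in the pocket.
- In the last scene picture the two caps, jar and bottle look where they were, and the gripper is open and clear.

**What didn't go cleanly or agree**
- **Stem slip:** during the push the stem slid in the tips at around 5–7 N until the tips rested on the flange. The rest of the push went through the flange.
- **Tongs tilt:** the tongs rolled about 1° in the grip, which I allowed for when putting them back.
- **Camera offsets:** the fixed cameras disagreed with the wrist camera by up to 6 mm, so I aligned by the wrist camera.
- **Block travel:** my image estimate was too noisy to use (about 4 mm from one camera, none from the other). The push therefore rests on force alone: the reading fell about 3.8 N per mm as I backed off, close to the spring's 3.5.
- **Flange gap:** a gap under about 1 mm could not have been seen in the pictures.

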